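Close a brooch in the sprung hand die

TASK

Fit the larger brooch back, boss up, into the brass shell that waits in the die, then close the brooch with the hand pusher: press it squarely down until the sprung plate bottoms out level, and keep it there with about two kilos of push for two seconds or so; four kilos would crush it. Then let the plate rise, stand the pusher back on its cork pad, and leave everything else on the bench where it is.

Things in the scene. Friction and masses are not known exactly. Their poses are not given: they have to be found in the camera images.
- die: brooch-closing die, screwed to the bench: dark square base plate 110 x 110 x 10 mm carrying a round aluminium body 92 mm across with an open vertical bore of 63 mm, mouth 48 mm above the bench. Origin: centre of the underside; z up along the bore.
- nest: the sprung plate: grey disc 60 mm across, 8 mm thick, 1.5 mm loose in the bore, tips if pushed off-centre. Origin: centre of its underside, z up, 35 mm above the bench at rest. Three springs: it starts to sink at 2 to 3 N, then 0.6 N per mm (the pusher's weight counts). It bottoms out on hidden stops after 4 to 14 mm: this differs every time and can only be felt. Released, it rises again.
- back: the brooch back to fit, the larger of the two on the tray: brass disc 49 mm across, 3 mm thick, with a steel clasp boss standing at its centre, 16 mm across and 12 mm high, by which it can be picked up from above. Origin: centre of the disc's underside; z towards the boss. 45 g.
- spare: a smaller brooch back on the same tray, not wanted: disc 33 mm, boss 12 mm across, same heights. Origin: centre of the disc's underside.
- tray: shallow wooden sorting tray 210 (its x) x 130 (its y) mm with the two backs in it, one in each half, boss up; floor 5 mm and lip 12 mm above the bench. Origin: centre of the underside. Tray and cork pad may stand on either side of the die.
- pusher: hand pusher, upright on the cork pad: steel foot 47 mm across, 23 mm high, with a flat ring-shaped face underneath (its well, 28 mm across, 16 mm deep, clears the boss of the back), a neck, and a straight round wooden handle 30 mm across from 37 to 89 mm above the face; 96 mm high. Origin: centre of the face; z up along the handle. 0.26 to 0.38 kg.
- pad: round cork pad, 90 mm across and 8 mm thick, fixed to the bench: the pusher's place. Origin: centre of the underside.
- mallet: bystander: wooden mallet, 210 mm long, lying beyond the die. Origin under the head.
- tweezers: bystander: steel tweezers, 115 mm long, lying 90 mm from the cork pad's centre. Origin: centre of the underside.
- pliers: bystander: pliers with black grips, 150 mm long, lying between the robot and the die, 14 mm high. Origin under the pivot.
- mandrel: bystander: tapered steel ring mandrel, 290 mm long, lying at the right. Origin: middle of its underside.
- file: bystander: flat file with a wooden handle, 210 mm long, lying at the left. Origin: underside, where blade and handle meet.
- jar: bystander: glass jar with a metal cap, 52 mm across, 60 mm high, beyond the die. Origin: centre of the underside.
- shell_floor (a point): centre of the inner floor of the brooch's brass front shell, which is part of the sprung plate and lies on it open side up; 9 mm above the plate's origin. The shell's rim stands 4 mm higher, level with the die's mouth at rest, and is 53 mm across inside.
Mind the look-alikes: they are no part of the job. What is shaped like the back but blue or white is not meant.

How it is judged (in metres and radians):
On the way, in this order (a step that is already met when the one before it is completed fails the run):
1. the larger back lies flat in the brass shell, boss up, and has been let go (x of back in the frame of nest between -0.004 and 0.004 m and y of back in the frame of nest between -0.004 and 0.004 m and z of back in the frame of nest between 0.007 and 0.0105 m and angle between the z axis of back and the z axis of nest, either way round below 0.05 rad and angle between back's own z axis and vertical below 0.06 rad and contact force between the fingers and back below 0.1 N), for 0.2 s.
2. the pusher, standing on the back, presses the sprung plate level against its stops (more than the springs alone can carry: at least 16 N of load on the die) for 1.5 s (x of back in the frame of nest between -0.004 and 0.004 m and y of back in the frame of nest between -0.004 and 0.004 m and z of back in the frame of nest between 0.007 and 0.0105 m and angle between the z axis of back and the z axis of nest, either way round below 0.05 rad and contact force between nest and die above 16 N and contact force between pusher and back above 8 N and angle between nest's own z axis and vertical below 0.03 rad and z of nest in the frame of die below 0.032 m), for 1.5 s.
At the end, for the whole second after the job is handed in: The larger back lies flat in the shell (within 4 mm each way, seated to 1.5 mm, aligned to 0.05 rad); the sprung plate is up again within 2 mm and level to 0.04 rad; the pusher stands upright, at rest, with its whole face on the cork pad (centre within 21 mm) (x of back in the frame of nest between -0.004 and 0.004 m and y of back in the frame of nest between -0.004 and 0.004 m and z of back in the frame of nest between 0.007 and 0.0105 m and angle between the z axis of back and the z axis of nest, either way round below 0.05 rad and z of nest in the frame of die above 0.033 m and angle between nest's own z axis and vertical below 0.04 rad and horizontal distance between pusher and pad below 0.021 m and height (world z) of pusher between 0.006 and 0.0105 m and angle between pusher's own z axis and vertical below 0.05 rad and linear speed of each of pusher, back below 0.02 m/s); the robot touches nothing.
It fails at once if the die is loaded with more than 40 N: the brooch is crushed (contact force between nest and die above 40 N).
It fails at once if the smaller back is moved by more than 30 mm (distance of spare from where it was at the start of the episode above 0.03 m).
It fails at once if a tool or the jar lying about (mallet, tweezers, pliers, mandrel, file, jar) is moved by more than 30 mm (distance of any of mallet, tweezers, pliers, mandrel, file, jar from where it was at the start of the episode above 0.03 m).
It also fails if it takes over 72 s, if anything falls off the work surface, if the arm or the gripper's body presses on something with over 40 N, if the wrist force passes 120 N, or if a joint passes its speed limit or range.

ROBOT

A 6-joint arm with a two-finger parallel gripper is mounted at the origin on the work surface. World frame = base frame: x ahead of the robot, y to its left, z up, the work surface at z = 0. Lengths are in m, angles in degrees, forces in N, time in s.
With the tool pointing down it reaches from about 0.275 to 0.825 m from the base axis. Payload 5.2 kg.
Tool frame: the origin (TCP) lies where the fingers leave the gripper's body, on its centre line; the fingertips stand 84 mm ahead of it and the grasp point (between the pads) lies 65 mm ahead of it; y points along the fingers, x is the direction in which the jaws open and shut, and the axes are right-handed (so a half turn about y gives the same grasp; the last joint's range is limited). The gripper opens to 93 mm and grips with 3 to 60 N. Pads are 15 mm wide; open, the fingers measure 128 mm over their backs; the gripper's body (75 mm by 188 mm) begins 65 mm behind the grasp point.
Start: joints at [-78.255, 14.817, 87.949, -0, 77.235, -11.62], TCP at [0.218, -0.505, 0.303] pointing down, gripper open.
Joint ranges: [-179.93, 179.93], [-52.35, 119.4], [10.71, 147.94], [-69.91, 249.91], [12.55, 155.21], [-178.61, 178.61]. Speed limits (degrees/s): [147.25, 147.25, 180, 180, 180, 180].

INTERFACE

Orientations are given as a 3x3 rotation matrix whose columns are the frame's x, y, z axes.
In Python, from plant import arm gives the robot as it stands.
- The arm moves only by the tool servo_tool, never from a script. Its argument "plan" is a list that holds one entry, the list of rows, each a list of 4 numbers: the shift along the world's x, y, z in cm, then the turn about the world's z in degrees. In form: [[[x, y, z, yaw], ...]]. A call has 1 to 12 rows; each row shifts and turns the pose as measured when the row begins; what a row does not reach is not made up. A row lasts 1/8 s, in which the tool goes at most 62.5 mm and 10.7 degrees, less where a joint would pass 70% of its speed; a pose out of reach is approached as far as the arm can. A call with a gripper value outside its range is refused whole. "jaw" is the opening in per cent of the stroke, from 0 (shut) to 100 (fully open), set as the call begins (left out, the last holds). The fingers move at their own pace and stop on an object; "force" is the grip in N (left out, the last holds). Time passes only in rows, so rows that do not move let the fingers close. It gives the time, the measured TCP pose, the force and the opening at its end, in the units of the state.
- arm.read_state(): the state, without advancing time (a new reading comes with each control period).
- arm.get_image(name): name is "side" or "top"; returns a dict with "image" (420x560x3 uint8, red, green, blue), "fovy" (degrees; the focal length in pixels is half the picture's height over the tangent of half this angle, whatever the lens; pixels are square), "cx", "cy" (the principal point, pixels), "k1" (the pictures are not rectified: a ray, as slopes to the right and down, at radius r is drawn at 1 + k1 r^2 times it, then the intrinsics apply), "view" (4x4, takes a point from world to camera coordinates). Camera axes: x right, y down, z forward; pixel columns grow to the right and rows downward; lengths in m; the calibration is good to about 2 mm. A picture is of the moment at which its call begins. There is no depth.
- arm.hand_in(): hands the job in, once; it reports no verdict.
The state is a dict: "time": time; "qpos": joint angles; "qvel": joint speeds; "joint_efforts": joint torques, N m; "tool_pos": TCP position; "orientation": TCP orientation; "force": force on the tool from outside, world axes, zero at the start; "moment": the same for the moment, N m; "opening": opening from 0.0 (shut) to 1.0 (fully open).
Only numpy, scipy, OpenCV 4.12 (cv2) and the standard library are available. Lean on these libraries where they do the work, as an engineer would, in place of code of your own. Each camera call takes 0.05 s, during which the arm holds its last target.

## Working session

There is one attempt and no reset: what is moved stays moved. The work goes in short steps, Python scripts to look and compute and a tool call to move; the robot and the scene stay as the last step left them, time stands still between calls to the robot, and variables do not carry over. Pictures are saved under pics/ and viewed, and the job is handed in when it is done.

Besides the shell and the picture viewer there is one more tool, called after "Emit:" by a JSON object that holds its "name" and its "arguments". servo_tool: Moves the arm, as the interface text tells. Its arguments: {"type":"object","properties":{"plan":{"type":"array"},"jaw":{"type":"number"},"force":{"type":"number"}},"required":["plan"]}

```bash
mkdir -p pics; ls; cat > h.py <<'E'
import numpy as np, cv2
from plant import arm
def K(d):
    f=210/np.tan(np.radians(d["fovy"])/2); return f
def grab(n,fn):
    d=arm.get_image(n); cv2.imwrite(fn,d["image"][:,:,::-1]); 
    import pickle; pickle.dump(d,open(n+".pkl","wb")); return d
def ray(d,u,v):
    f=K(d); x=(u-d["cx"])/f; y=(v-d["cy"])/f
    X,Y=x,y
    for _ in range(30):
        r2=X*X+Y*Y; X=x/(1+d["k1"]*r2); Y=y/(1+d["k1"]*r2)
    V=np.array(d["view"]); R=V[:3,:3]; c=-R.T@V[:3,3]
    return c,R.T@np.array([X,Y,1])
def atz(d,u,v,z):
    c,r=ray(d,u,v); return c+r*(z-c[2])/r[2]
def proj(d,p):
    V=np.array(d["view"]); q=V[:3,:3]@np.array(p)+V[:3,3]; x,y=q[0]/q[2],q[1]/q[2]; r2=x*x+y*y; f=K(d)
    return f*x*(1+d["k1"]*r2)+d["cx"], f*y*(1+d["k1"]*r2)+d["cy"]
E
python3 - <<'E'
from h import *
for n in("top","side"):
    d=grab(n,f"pics/{n}0.png"); print(n,d["fovy"],d["cx"],d["cy"],d["k1"],np.array(d["view"]).round(3).tolist())
s=arm.read_state(); print(s)
E
```

```text
pics
top 45.27283318202441 283.3013625929332 210.31878046610993 0.04549636816281733 [[-0.085, -0.996, -0.006, 0.03], [-0.973, 0.084, -0.217, 0.583], [0.217, -0.013, -0.976, 1.206], [0.0, 0.0, 0.0, 1.0]]
side 45.3905153586648 283.52967936023987 214.36498652850594 -0.12275412831855817 [[-0.726, -0.687, 0.008, 0.421], [-0.39, 0.402, -0.829, 0.289], [0.566, -0.605, -0.56, 1.311], [0.0, 0.0, 0.0, 1.0]]
{'time': 0.1, 'qpos': array([-7.82537657e+01,  1.48547694e+01,  8.80027347e+01, -1.05290240e-03,
        7.72351711e+01, -1.16181063e+01]), 'qvel': array([ 0.02419982, -0.02869484, -0.13285009, -0.08112858,  0.00168976,
       -0.0103021 ]), 'joint_efforts': array([ 2.71409997e-03, -4.38212299e+01, -2.84643137e+01,  7.19858450e-02,
        3.61810194e-02, -6.27079453e-05]), 'tool_pos': array([ 0.21807508, -0.50454229,  0.3020182 ]), 'orientation': array([[ 3.96580092e-01, -3.46830908e-04,  9.18000060e-01],
       [-9.17998752e-01,  1.57996628e-03,  3.96580124e-01],
       [-1.58795539e-03, -9.99998692e-01,  3.08192832e-04]]), 'force': array([-0.12401923,  0.15047273, -0.12037602]), 'moment': array([ 0.01731507,  0.01804333, -0.02212645]), 'opening': 0.9996559594431967}
```

View pics/top0.png

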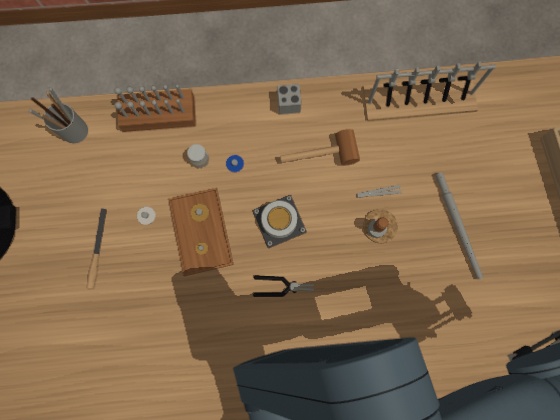

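View pics/side0.png

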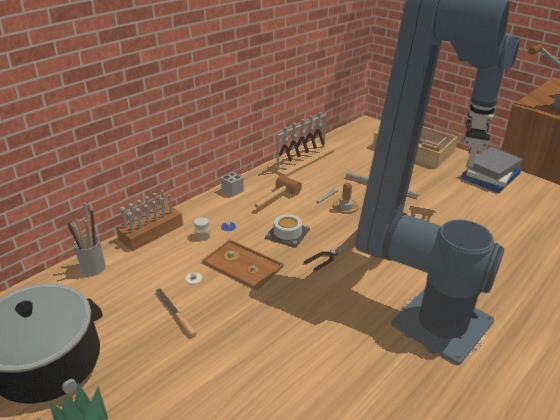

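```bash
python3 - <<'E'
import cv2
a=cv2.imread("pics/top0.png")
c=[a[180:280,160:260],a[180:280,230:330],a[180:280,330:430]]
cv2.imwrite("pics/c1.png",cv2.resize(cv2.hconcat(c),None,fx=2.66,fy=2.66,interpolation=cv2.INTER_CUBIC))
cv2.imwrite("pics/c1a.png",cv2.resize(c[0][10:80,20:90],None,fx=8,fy=8,interpolation=cv2.INTER_CUBIC))
cv2.imwrite("pics/c1b.png",cv2.resize(c[1][10:80,15:85],None,fx=8,fy=8,interpolation=cv2.INTER_CUBIC))
cv2.imwrite("pics/c1c.png",cv2.resize(c[2][10:80,15:85],None,fx=8,fy=8,interpolation=cv2.INTER_CUBIC))
b=cv2.imread("pics/side0.png")
cv2.imwrite("pics/c2.png",cv2.resize(b[205:285,195:315],None,fx=6,fy=6,interpolation=cv2.INTER_CUBIC))
cv2.imwrite("pics/c2c.png",cv2.resize(b[170:220,310:380],None,fx=8,fy=8,interpolation=cv2.INTER_CUBIC))
E
```

```text
(no output)
```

View pics/c1a.png

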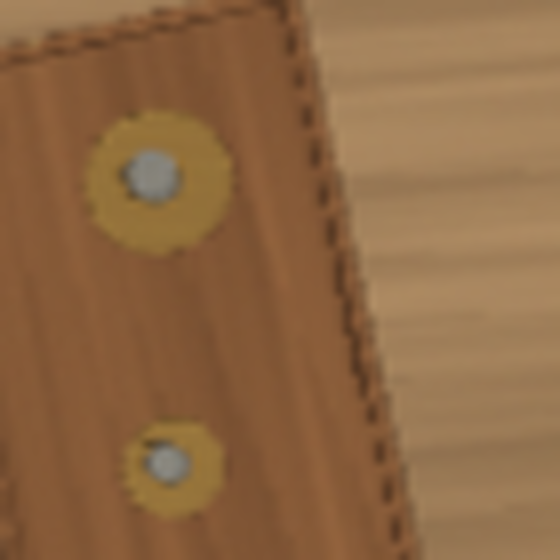

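View pics/c1b.png

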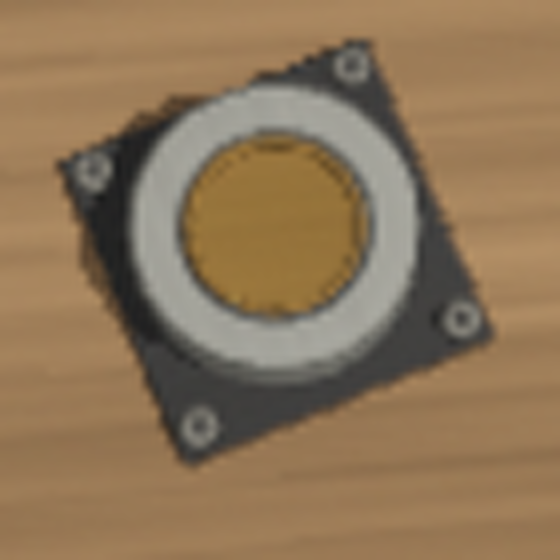

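View pics/c1c.png

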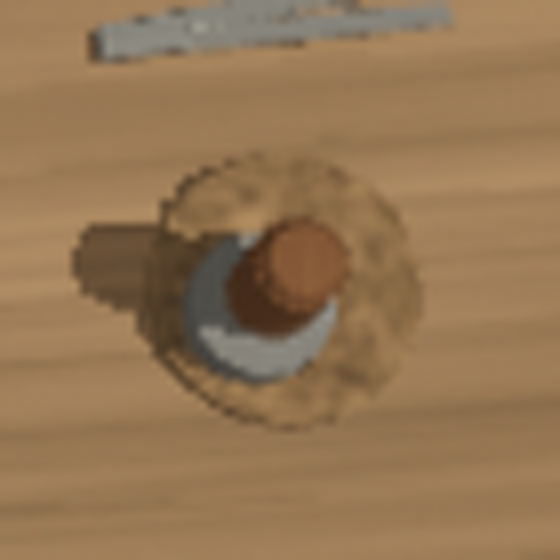

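View pics/c2.png

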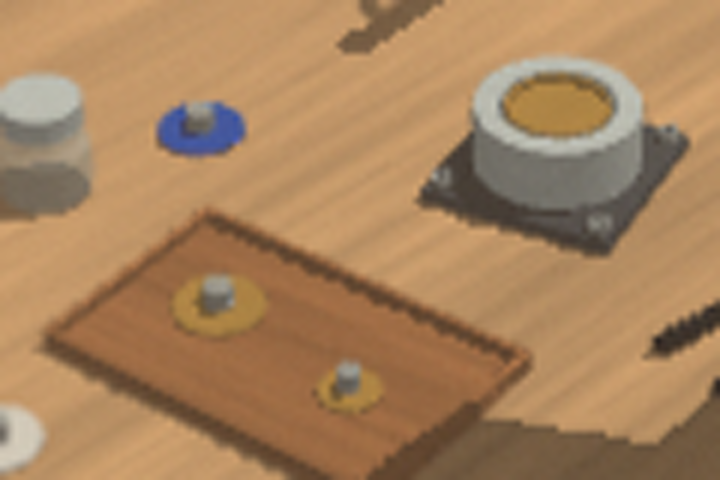

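View pics/c2c.png

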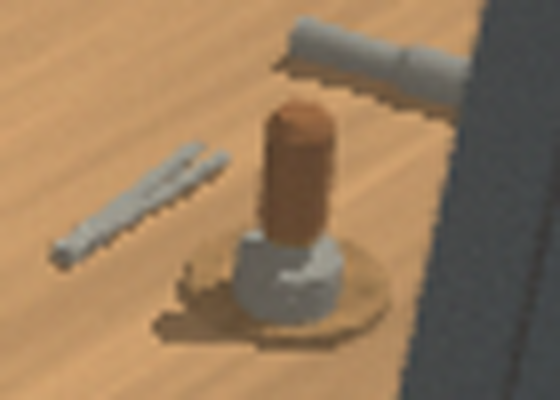

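```bash
cat > m.py <<'E'
from h import *
import pickle,sys
def blob(im,box,f):
    x0,y0,x1,y1=box; c=im[y0:y1,x0:x1].astype(np.float32)
    s=cv2.resize(c,None,fx=8,fy=8,interpolation=cv2.INTER_CUBIC)
    m=f(s).astype(np.uint8)
    n,l,st,ce=cv2.connectedComponentsWithStats(m)
    k=1+np.argmax(st[1:,4]); m=(l==k).astype(np.uint8)
    cs,_=cv2.findContours(m,cv2.RETR_EXTERNAL,cv2.CHAIN_APPROX_NONE)
    h=cv2.convexHull(max(cs,key=len))
    # resample hull
    hm=cv2.drawContours(np.zeros_like(m),[h],-1,1,-1)
    cs,_=cv2.findContours(hm,cv2.RETR_EXTERNAL,cv2.CHAIN_APPROX_NONE)
    P=max(cs,key=len)[:,0,:].astype(float)
    return np.c_[(P[:,0]+.5)/8-.5+x0,(P[:,1]+.5)/8-.5+y0]
def circ(d,P,z):
    W=np.array([atz(d,u,v,z)[:2] for u,v in P])
    A=np.c_[2*W,np.ones(len(W))]; s=np.linalg.lstsq(A,(W**2).sum(1),rcond=None)[0]
    r=np.sqrt(s[2]+s[0]**2+s[1]**2); res=np.abs(np.hypot(*(W-s[:2]).T)-r)
    return s[:2].round(4),round(2*r,4),res.max().round(4)
brass=lambda s:(s[...,0]-s[...,2]>65)&(s[...,1]-s[...,2]>42)&(s[...,0]>95)
grey=lambda s:(abs(s[...,0]-s[...,2])<30)&(s[...,0]>120)
E
python3 - <<'E'
from m import *
T=pickle.load(open("top.pkl","rb"));S=pickle.load(open("side.pkl","rb"))
for p in[(199,203),(279,218),(200,225),(365,226),(380,245)]:print(p,T["image"][p[1],p[0]])
for nm,d,b,f,z in[("disc",T,(185,198,216,228),brass,.008),("disc",S,(220,246,242,264),brass,.008),
 ("body",T,(255,195,303,245),grey,.048),("shell",T,(262,200,298,235),brass,.048),("shell",S,(275,212,301,230),brass,.048),
 ("boss",T,(190,203,208,219),grey,.020),("spare",T,(190,238,212,258),brass,.008)]:
    try:
        P=blob(d["image"],b,f);print(nm,P.mean(0).round(2),circ(d,P,z))
    except Exception as e:print(nm,e)
print("pad",atz(T,379.7,225.7,.008),"handle top",atz(T,345+307/8-.44,190+262/8-.44,.104))
# side: c2c offset (310,170): pad ellipse, handle top
print("pad S",atz(S,310+284/8-.44,170+285/8-.44,.008),"handle mid",)
E
```

```text
(199, 203) [132  92  53]
(279, 218) [147 114  58]
(200, 225) [129  85  53]
(365, 226) [81 61 40]
(380, 245) [149 116  81]
disc [199.19 212.17] (array([0.6101, 0.2007]), np.float64(0.0491), np.float64(0.0006))
disc [231.05 255.18] (array([0.611 , 0.1999]), np.float64(0.0524), np.float64(0.0021))
body [279.11 218.04] (array([ 0.5686, -0.0074]), np.float64(0.0916), np.float64(0.0014))
shell [278.81 217.74] (array([ 0.569 , -0.0067]), np.float64(0.0556), np.float64(0.0015))
shell [287.52 222.19] (array([ 0.5689, -0.0067]), np.float64(0.0552), np.float64(0.0024))
boss [198.58 211.34] (array([0.6096, 0.2003]), np.float64(0.0144), np.float64(0.0007))
spare [201.2  248.04] (array([0.5146, 0.2002]), np.float64(0.0331), np.float64(0.0009))
pad [ 0.53338156 -0.26779901  0.008     ] handle top [ 0.52432542 -0.2570641   0.104     ]
pad S [ 0.53264153 -0.26677931  0.008     ] handle mid
```

Emit:
{"name": "servo_tool", "arguments": {"plan": [[[3,5.4,-0.5,0],[3,5.4,-0.5,0],[3,5.4,-0.5,0],[3,5.4,-0.5,0],[3,5.4,-0.5,0],[3,5.4,-0.5,0],[3,5.4,-0.5,0],[3,5.4,-0.5,0],[3,5.4,-0.5,0],[3,5.4,-0.5,0],[3,5.4,-0.5,0],[3,5.4,-0.5,0]]], "jaw": 42, "force": 20}}

```text
time: 1.6
tool_pos: [0.576, 0.1499, 0.2382]
orientation: [[0.388, -0.001, 0.922], [-0.922, 0.002, 0.388], [-0.002, -1.0, -0.0]]
force: [1.5, -0.8, 0.0]
opening: 0.418
```

Emit:
{"name": "servo_tool", "arguments": {"plan": [[[3.3,4.9,-3,0],[0.2,0.2,-3,0],[0,0,0,0],[0,0,0,0]]]}}

```text
time: 2.1
tool_pos: [0.6094, 0.2031, 0.1777]
orientation: [[0.393, -0.002, 0.919], [-0.919, 0.002, 0.393], [-0.003, -1.0, -0.001]]
force: [-0.6, 0.3, 0.0]
opening: 0.419
```

```bash
python3 - <<'E'
from m import *
s=arm.read_state();print(s["tool_pos"],s["orientation"].round(4).tolist(),s["force"])
d=grab("top","pics/t1.png");e=grab("side","pics/s1.png")
o=[]
for n,x in(("t",d),("s",e)):
    im=x["image"][:,:,::-1]
    u,v=proj(x,[.61,.2,.05]);u,v=int(u),int(v)
    c=im[max(0,v-45):v+45,max(0,u-50):u+50]; o.append(cv2.resize(c,(400,360),interpolation=cv2.INTER_CUBIC))
cv2.imwrite("pics/c3.png",cv2.hconcat(o))
# pusher fit view with robot away
cv2.imwrite("pics/c3p.png",cv2.hconcat([cv2.resize(d["image"][190:260,345:415,::-1],(400,400),interpolation=cv2.INTER_CUBIC),cv2.resize(e["image"][165:225,310:370,::-1],(400,400),interpolation=cv2.INTER_CUBIC)]))
E
```

```text
[0.60942691 0.20305122 0.17768849] [[0.3935, -0.0023, 0.9193], [-0.9193, 0.0019, 0.3935], [-0.0027, -1.0, -0.0014]] [-0.57002898  0.26198234  0.01614863]
```

View pics/c3.png

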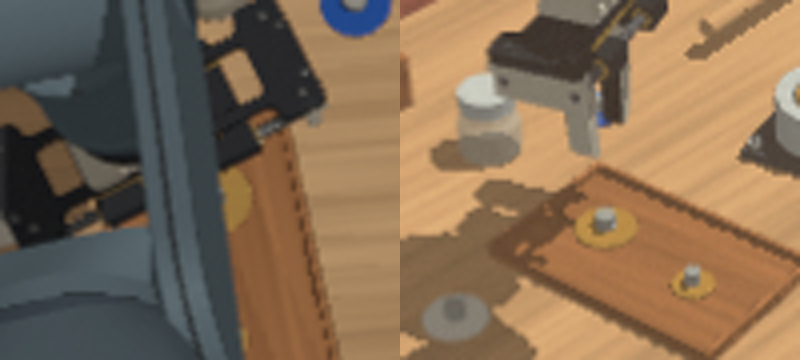

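View pics/c3p.png

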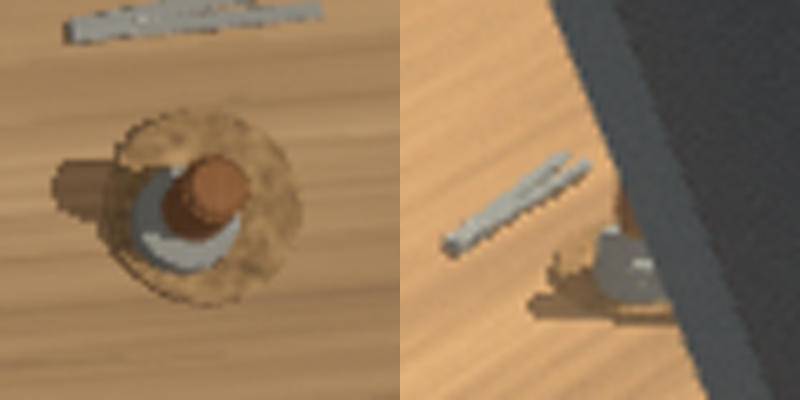

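Emit:
{"name": "servo_tool", "arguments": {"plan": [[[0.1,-0.28,-3,0],[0,0,-3,0],[0,0,0,0]]]}}

```text
time: 2.58
tool_pos: [0.6125, 0.1977, 0.1227]
orientation: [[0.39, 0.007, 0.921], [-0.921, 0.003, 0.39], [-0.0, -1.0, 0.008]]
force: [-0.4, 0.3, -0.2]
opening: 0.424
```

```bash
python3 - <<'E'
from m import *
s=arm.read_state();print(s["tool_pos"],s["orientation"].round(4).tolist(),s["force"])
e=grab("side","pics/s2.png")
u,v=proj(e,[.61,.2,.03]);u,v=int(u),int(v)
cv2.imwrite("pics/c4.png",cv2.resize(e["image"][v-35:v+35,u-40:u+40,::-1],None,fx=8,fy=8,interpolation=cv2.INTER_CUBIC))
E
```

```text
[0.61254866 0.19774092 0.12267827] [[0.39, 0.007, 0.9208], [-0.9208, 0.003, 0.39], [-0.0001, -1.0, 0.0077]] [-0.36898201  0.30640611 -0.21751231]
```

View pics/c4.png

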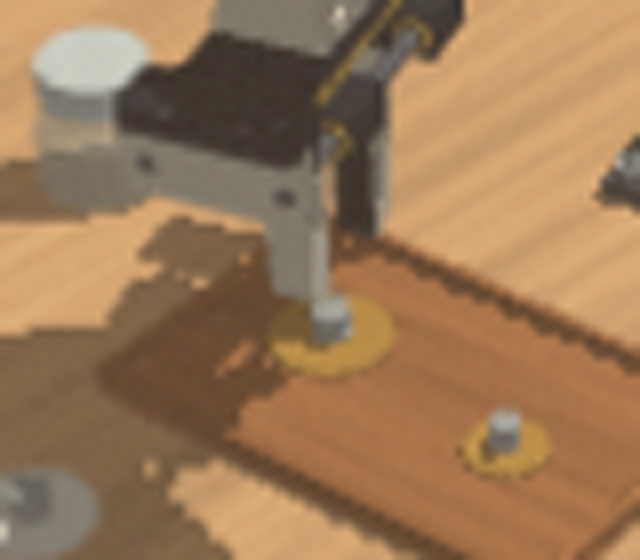

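Emit:
{"name": "servo_tool", "arguments": {"plan": [[[-0.25,0.25,-0.8,0],[0,0,-0.8,0],[0,0,0,0],[0,0,0,0]]]}}

```text
time: 3.12
tool_pos: [0.6131, 0.2006, 0.112]
orientation: [[0.39, 0.017, 0.921], [-0.921, 0.005, 0.39], [0.003, -1.0, 0.018]]
force: [-0.2, 0.1, 0.2]
opening: 0.418
```

Emit:
{"name": "servo_tool", "arguments": {"plan": [[[0,0,0,0],[0,0,0,0],[0,0,0,0],[0,0,0,0]]]}}

```text
time: 3.62
tool_pos: [0.6134, 0.2008, 0.1124]
orientation: [[0.39, 0.018, 0.921], [-0.921, 0.005, 0.39], [0.003, -1.0, 0.018]]
force: [-0.2, 0.6, 0.2]
opening: 0.418
```

Emit:
{"name": "servo_tool", "arguments": {"plan": [[[0,0,-0.2,0],[0,0,-0.2,0],[0,0,-0.2,0],[0,0,-0.2,0]]]}}

```text
time: 4.12
tool_pos: [0.6133, 0.2007, 0.1039]
orientation: [[0.39, 0.018, 0.921], [-0.921, 0.005, 0.39], [0.003, -1.0, 0.018]]
force: [-0.5, -0.8, -0.0]
opening: 0.417
```

Emit:
{"name": "servo_tool", "arguments": {"plan": [[[-0.15,0,-0.2,0],[-0.15,0,-0.2,0],[-0.15,-0.05,-0.2,0],[0,0,-0.2,0],[0,0,-0.1,0],[0,0,0,0]]]}}

```text
time: 4.88
tool_pos: [0.6083, 0.2002, 0.0939]
orientation: [[0.39, 0.017, 0.921], [-0.921, 0.004, 0.39], [0.003, -1.0, 0.018]]
force: [0.7, 0.1, 0.1]
opening: 0.42
```

```bash
python3 - <<'E'
from m import *
e=grab("side","pics/s3.png")
u,v=proj(e,[.61,.2,.03]);u,v=int(u),int(v)
cv2.imwrite("pics/c5.png",cv2.resize(e["image"][v-35:v+35,u-40:u+40,::-1],None,fx=8,fy=8,interpolation=cv2.INTER_CUBIC))
E
```

```text
(no output)
```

View pics/c5.png

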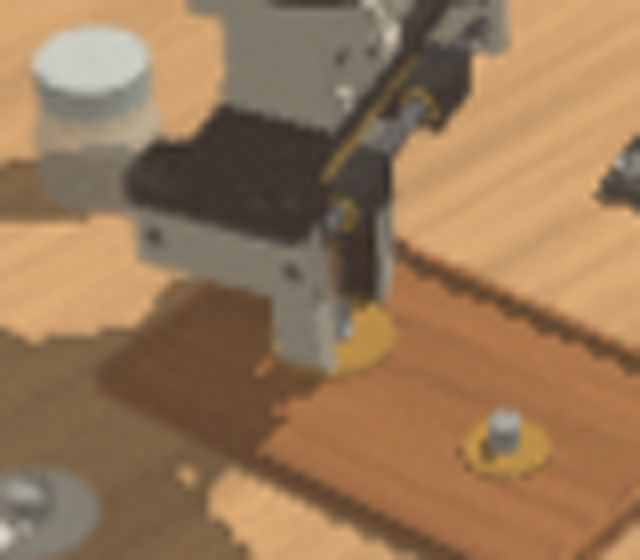

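Emit:
{"name": "servo_tool", "arguments": {"plan": [[[0,0,0,0],[0,0,0,0],[0,0,0,0],[0,0,0,0],[0,0,0,0]]], "jaw": 0, "force": 15}}

```text
time: 5.55
tool_pos: [0.6085, 0.2002, 0.0942]
orientation: [[0.39, 0.018, 0.921], [-0.921, 0.005, 0.39], [0.003, -1.0, 0.018]]
force: [-0.1, -0.1, -1.2]
opening: 0.164
```

Emit:
{"name": "servo_tool", "arguments": {"plan": [[[0,0,1.5,0],[0,0,3,0],[0,0,3,0],[0,0,1.5,0],[0,0,0,0]]]}}

```text
time: 6.18
tool_pos: [0.6083, 0.2002, 0.1896]
orientation: [[0.39, 0.019, 0.921], [-0.921, 0.005, 0.39], [0.003, -1.0, 0.019]]
force: [-0.0, -0.4, -1.0]
opening: 0.163
```

Emit:
{"name": "servo_tool", "arguments": {"plan": [[[-0.2,-1,0,0],[-0.4,-2,0,0],[-0.6,-3,0,0],[-0.8,-4.2,0,0],[-0.8,-4,0,0],[-0.6,-3,0,0],[-0.4,-2,0,0],[-0.2,-1,0,0],[-0.1,-0.4,0,0],[0,0,0,0]]]}}

```text
time: 7.42
tool_pos: [0.5575, -0.0203, 0.1803]
orientation: [[0.386, 0.001, 0.922], [-0.922, 0.004, 0.386], [-0.003, -1.0, 0.003]]
force: [-0.0, -0.4, -0.2]
opening: 0.165
```

Emit:
{"name": "servo_tool", "arguments": {"plan": [[[0.2,0.2,-0.2,0],[0.3,0.4,-0.4,0],[0.3,0.4,-0.6,0],[0.2,0.2,-0.5,0],[0.1,0.1,-0.2,0],[0,0,0,0]]]}}

```text
time: 8.18
tool_pos: [0.5694, -0.0036, 0.1593]
orientation: [[0.39, 0.001, 0.921], [-0.921, 0.005, 0.39], [-0.004, -1.0, 0.002]]
force: [0.3, 0.2, -0.7]
opening: 0.164
```

```bash
python3 - <<'E'
from m import *
s=arm.read_state();print(s["tool_pos"],s["orientation"][:,1])
d=grab("top","pics/t4.png");e=grab("side","pics/s4.png")
o=[]
for x in(d,e):
    u,v=proj(x,[.569,-.007,.06]);u,v=int(u),int(v)
    o.append(cv2.resize(x["image"][v-35:v+35,u-35:u+35,::-1],(400,400),interpolation=cv2.INTER_CUBIC))
cv2.imwrite("pics/c6.png",cv2.hconcat(o))
for f in (lambda s:brass(s),):
    u,v=proj(e,[.569,-.007,.05]);u,v=int(u),int(v);print(u,v)
E
```

```text
[ 0.56943832 -0.00357251  0.15925534] [ 6.17227662e-04  4.78592302e-03 -9.99988357e-01]
287 221
```

View pics/c6.png

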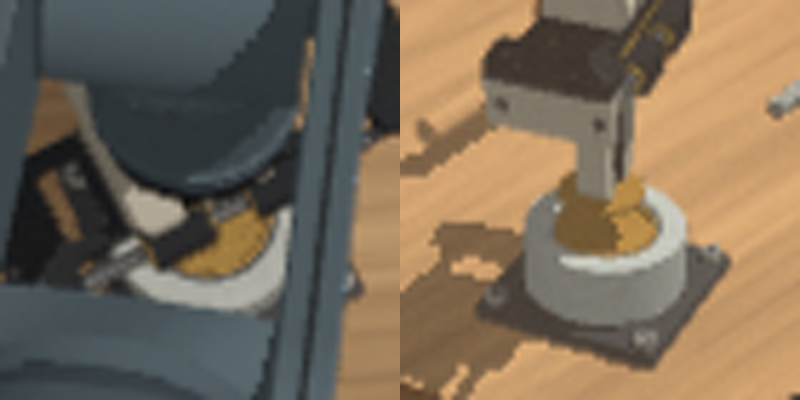

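Emit:
{"name": "servo_tool", "arguments": {"plan": [[[-0.05,-0.15,-0.2,0],[0,-0.15,-0.3,0],[0,0,-0.3,0],[0,0,0,0]]]}}

```text
time: 8.78
tool_pos: [0.5689, -0.0076, 0.1514]
orientation: [[0.389, 0.002, 0.921], [-0.921, 0.004, 0.389], [-0.003, -1.0, 0.003]]
force: [0.7, -0.3, -0.9]
opening: 0.166
```

```bash
cat > ov.py <<'E'
from m import *
def overlay(d,items,c,half,fn,sc=8):
    u,v=proj(d,c);u0,v0=int(u)-half,int(v)-half
    im=cv2.resize(d["image"][v0:v0+2*half,u0:u0+2*half,::-1],None,fx=sc,fy=sc,interpolation=cv2.INTER_CUBIC)
    for (x,y,z,r,col) in items:
        P=np.array([proj(d,[x+r*np.cos(t),y+r*np.sin(t),z]) for t in np.linspace(0,2*np.pi,60)])
        P=np.c_[(P[:,0]-u0+.5)*sc-.5,(P[:,1]-v0+.5)*sc-.5]
        cv2.polylines(im,[np.round(P).astype(np.int32)],True,col,1)
    if fn: cv2.imwrite(fn,im)
    return im
E
python3 - <<'E'
from ov import *
s=arm.read_state();p=s["tool_pos"];print(p,s["orientation"][:,1])
e=grab("side","pics/s5.png")
z=p[2]-.0893
c=p+.0893*s["orientation"][:,1]
overlay(e,[(c[0],c[1],z,.0245,(0,0,255)),(c[0],c[1],z+.003,.0245,(0,0,255)),(.5688,-.007,.048,.0265,(255,0,0)),(.5688,-.007,.048,.046,(255,0,0))],[.569,-.007,.06],35,"pics/c7.png")
E
```

```text
[ 0.56892625 -0.0075839   0.15140739] [ 0.00171647  0.00443036 -0.99998871]
```

View pics/c7.png

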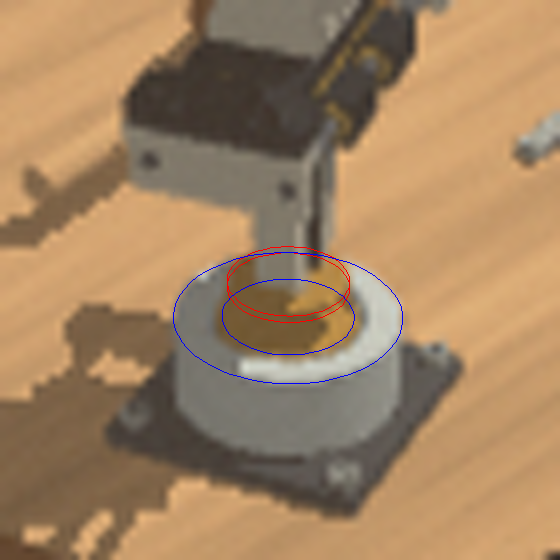

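Emit:
{"name": "servo_tool", "arguments": {"plan": [[[0,0,-0.2,0],[0,0,-0.3,0],[0,0,-0.3,0],[0,0,-0.3,0],[0,0,-0.2,0],[0,0,-0.1,0],[0,0,-0.1,0],[0,0,0,0]]]}}

```text
time: 9.82
tool_pos: [0.5691, -0.0074, 0.1355]
orientation: [[0.389, 0.002, 0.921], [-0.921, 0.004, 0.389], [-0.003, -1.0, 0.004]]
force: [-0.0, 0.0, -0.4]
opening: 0.166
```

Emit:
{"name": "servo_tool", "arguments": {"plan": [[[0,0,-0.1,0],[0,0,-0.1,0],[0,0,0,0]]]}}

```text
time: 10.2
tool_pos: [0.5692, -0.0075, 0.1335]
orientation: [[0.389, 0.002, 0.921], [-0.921, 0.004, 0.389], [-0.003, -1.0, 0.004]]
force: [1.1, -0.1, 0.1]
opening: 0.163
```

Emit:
{"name": "servo_tool", "arguments": {"plan": [[[0,0,-0.04,0],[0,0,0,0]]]}}

```text
time: 10.45
tool_pos: [0.5693, -0.0075, 0.1332]
orientation: [[0.389, 0.003, 0.921], [-0.921, 0.004, 0.389], [-0.003, -1.0, 0.004]]
force: [-0.3, -0.5, 0.1]
opening: 0.165
```

Emit:
{"name": "servo_tool", "arguments": {"plan": [[[0,0,0,0],[0,0,0,0],[0,0,0,0],[0,0,0.3,0],[0,0,0.8,0],[0,0,1.5,0],[0,0,2,0],[0,0,2,0],[0,0,1,0],[0,0,0.4,0]]], "jaw": 40}}

```text
time: 11.7
tool_pos: [0.5697, -0.0075, 0.2201]
orientation: [[0.389, 0.006, 0.921], [-0.921, 0.004, 0.389], [-0.001, -1.0, 0.007]]
force: [-0.5, 0.2, -0.5]
opening: 0.401
```

Emit:
{"name": "servo_tool", "arguments": {"plan": [[[0,-0.5,0,0],[0,-1.5,0,0],[0,-3,0,0],[0,-4,0,0],[0,-4,0,0],[0,-2.5,0,0],[0,-1.2,0,0],[0,-0.5,0,0],[0,0,0,0]]], "jaw": 65}}

```text
time: 12.82
tool_pos: [0.5663, -0.1891, 0.2147]
orientation: [[0.388, -0.003, 0.922], [-0.922, 0.007, 0.388], [-0.007, -1.0, -0.0]]
force: [0.3, 0.1, 0.3]
opening: 0.648
```

```bash
python3 - <<'E'
from ov import *
s=arm.read_state();p=s["tool_pos"];print(p,s["orientation"][:,1])
d=grab("top","pics/t6.png");e=grab("side","pics/s6.png")
it=[(.5688,-.007,.048,.0265,(255,0,0)),(.5688,-.007,.047,.0245,(0,0,255)),(.5688,-.007,.059,.008,(0,0,255))]
a=overlay(d,it,[.569,-.007,.048],25,None);b=overlay(e,it,[.569,-.007,.048],25,None)
cv2.imwrite("pics/c8.png",cv2.hconcat([a,b]))
E
```

```text
[ 0.56632115 -0.1890686   0.21467359] [-0.00276063  0.00652569 -0.9999749 ]
```

View pics/c8.png

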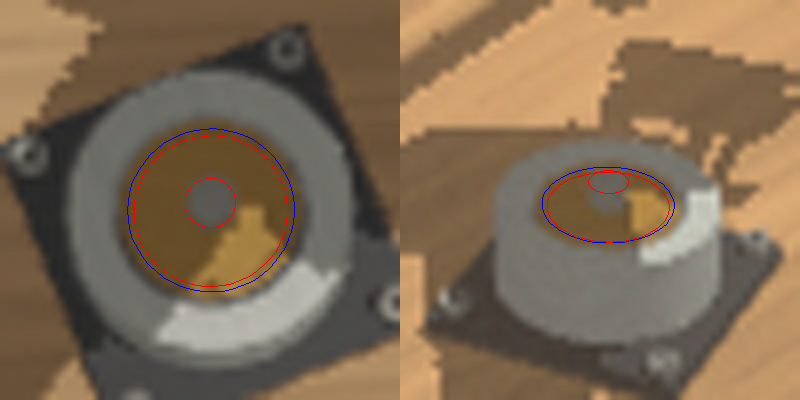

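View pics/t6.png

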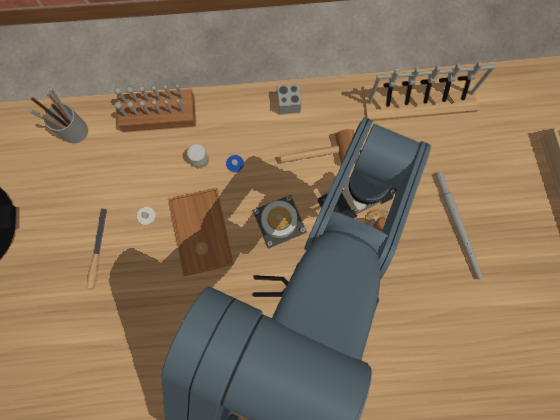

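```bash
cat > pf.py <<'E'
from ov import *
import sys
x,y=map(float,sys.argv[1:3]);o=[]
for n in("top","side"):
    d=dict(pickle.load(open(n+".pkl","rb")));d["image"]=cv2.imread(f"pics/{n}0.png")[:,:,::-1]
    it=[(x,y,.008,.0235,(255,0,0)),(x,y,.031,.0235,(255,0,0)),(x,y,.045,.015,(0,255,0)),(x,y,.097,.015,(0,255,0)),(.533,-.2673,.008,.045,(0,0,255))]
    o.append(overlay(d,it,[.53,-.26,.04],25,None))
cv2.imwrite("pics/"+sys.argv[3],cv2.hconcat(o))
E
python3 pf.py .523 -.258 p1.png
```

```text
(no output)
```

View pics/p1.png

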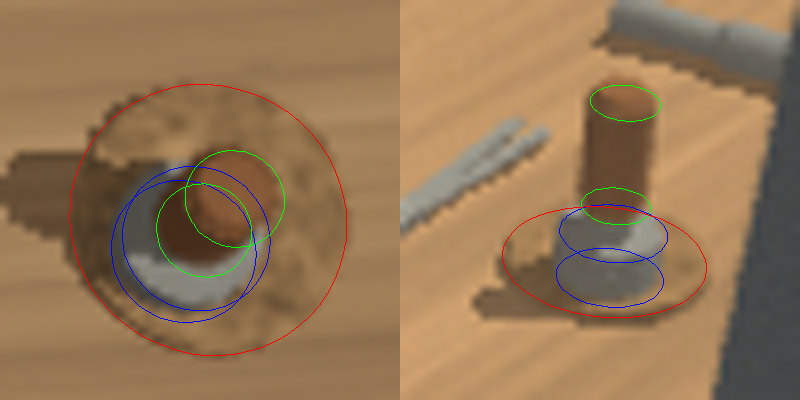

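```bash
python3 pf.py .524 -.2565 p2.png
```

```text
(no output)
```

View pics/p2.png

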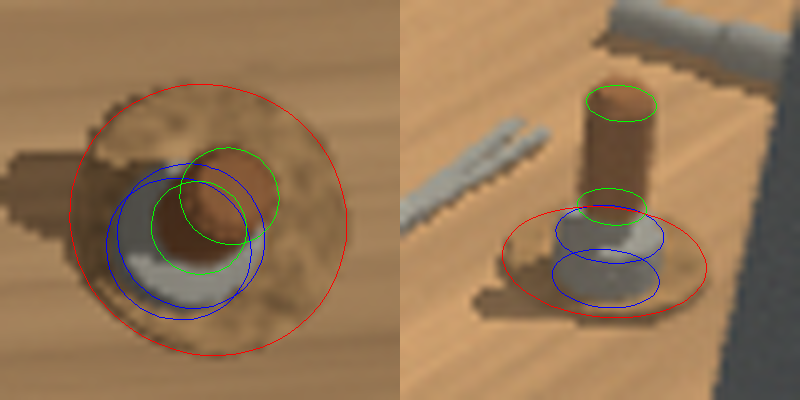

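Emit:
{"name": "servo_tool", "arguments": {"plan": [[[-0.4,-0.7,0,0],[-0.9,-1.4,0,0],[-1.2,-1.8,0,0],[-0.9,-1.4,0,0],[-0.5,-0.8,0,0],[-0.2,-0.3,0,0],[0,0,0,0],[0,0,0,0]]]}}

```text
time: 13.92
tool_pos: [0.5229, -0.2544, 0.2155]
orientation: [[0.392, -0.002, 0.92], [-0.92, 0.006, 0.392], [-0.006, -1.0, 0.001]]
force: [0.8, 0.9, 0.4]
opening: 0.652
```

Emit:
{"name": "servo_tool", "arguments": {"plan": [[[0.1,-0.1,-0.3,0],[0.05,-0.1,-0.6,0],[0,0,-1,0],[0,0,-0.6,0],[0,0,-0.3,0],[0,0,0,0]]]}}

```text
time: 14.68
tool_pos: [0.5247, -0.2552, 0.1845]
orientation: [[0.393, -0.003, 0.919], [-0.919, 0.007, 0.393], [-0.008, -1.0, -0.0]]
force: [-0.5, -0.5, 1.0]
opening: 0.647
```

```bash
python3 - <<'E'
from ov import *
s=arm.read_state();p=s["tool_pos"];print(p,s["orientation"][:,1])
d=grab("top","pics/t7.png");e=grab("side","pics/s7.png")
it=[(.5245,-.256,.045,.015,(0,255,0)),(.5245,-.256,.097,.015,(0,255,0))]
a=overlay(d,it,[.53,-.26,.09],30,None,6);b=overlay(e,it,[.53,-.26,.1],30,None,6)
cv2.imwrite("pics/c9.png",cv2.hconcat([a,b]))
E
```

```text
[ 0.52472045 -0.25517108  0.18450793] [-0.00329755  0.0074258  -0.99996699]
```

View pics/c9.png

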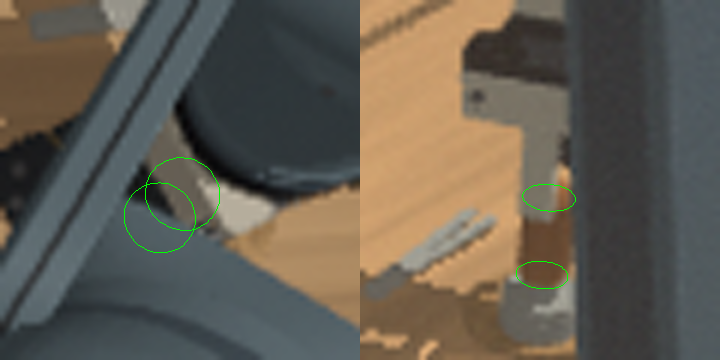

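Emit:
{"name": "servo_tool", "arguments": {"plan": [[[0,-0.1,-0.3,0],[0,0,-0.6,0],[0,0,-1,0],[0,0,-1,0],[0,0,-0.8,0],[0,0,-0.5,0],[0,0,-0.3,0],[0,0,-0.1,0],[0,0,0,0]]]}}

```text
time: 15.9
tool_pos: [0.5249, -0.2565, 0.1358]
orientation: [[0.393, -0.002, 0.919], [-0.919, 0.007, 0.393], [-0.007, -1.0, 0.0]]
force: [0.2, -0.6, -0.3]
opening: 0.655
```

Emit:
{"name": "servo_tool", "arguments": {"plan": [[[0,0,0,0],[0,0,0,0],[0,0,0,0],[0,0,0,0],[0,0,0,0],[0,0,0,0]]], "jaw": 0, "force": 50}}

```text
time: 16.65
tool_pos: [0.5253, -0.2568, 0.1366]
orientation: [[0.393, -0.001, 0.919], [-0.919, 0.006, 0.393], [-0.005, -1.0, 0.001]]
force: [-0.3, -0.8, -0.0]
opening: 0.313
```

Emit:
{"name": "servo_tool", "arguments": {"plan": [[[0,0,0.3,0],[0,0,0.7,0],[0,0,1.3,0],[0,0,1.7,0],[0,0,1.7,0],[0,0,1.3,0],[0,0,0.8,0],[0,0,0.5,0],[0,0,0.2,0],[0,0,0,0],[0,0,0,0]]]}}

```text
time: 18.02
tool_pos: [0.5241, -0.2558, 0.2259]
orientation: [[0.393, -0.004, 0.919], [-0.919, 0.008, 0.393], [-0.009, -1.0, -0.0]]
force: [-1.1, -0.1, -3.4]
opening: 0.318
```

Emit:
{"name": "servo_tool", "arguments": {"plan": [[[0.1,0.6,0,0],[0.2,1.2,0,0],[0.4,2,0,0],[0.5,2.8,0,0],[0.6,3.2,0,0],[0.6,3.2,0,0],[0.6,3.2,0,0],[0.5,2.8,0,0],[0.3,2,0,0],[0.2,1.2,0,0],[0.1,0.6,0,0],[0,0.2,0,0]]]}}

```text
time: 19.52
tool_pos: [0.5646, -0.0058, 0.2254]
orientation: [[0.398, -0.005, 0.917], [-0.917, 0.012, 0.398], [-0.012, -1.0, 0.0]]
force: [-0.2, -0.5, -3.2]
opening: 0.318
```

Emit:
{"name": "servo_tool", "arguments": {"plan": [[[0,0,0,0],[0,0,0,0]]]}}

```text
time: 19.77
tool_pos: [0.5646, -0.0068, 0.2253]
orientation: [[0.397, -0.005, 0.918], [-0.918, 0.011, 0.397], [-0.012, -1.0, -0.0]]
force: [-0.3, -0.3, -3.6]
opening: 0.315
```

Emit:
{"name": "servo_tool", "arguments": {"plan": [[[0.2,-0.1,-0.3,0],[0.2,0,-0.6,0],[0.1,0,-0.6,0],[0,0,-0.3,0],[0,0,0,0],[0,0,0,0]]]}}

```text
time: 20.52
tool_pos: [0.5698, -0.0091, 0.2054]
orientation: [[0.395, -0.006, 0.919], [-0.918, 0.011, 0.395], [-0.013, -1.0, -0.001]]
force: [-0.1, 0.4, -2.2]
opening: 0.315
```

```bash
cat > pv.py <<'E'
from ov import *
s=arm.read_state();p=s["tool_pos"];print(p.round(4),s["orientation"][:,1].round(4),s["force"].round(2))
d=grab("top","pics/tx.png");e=grab("side","pics/sx.png")
f=p+np.array([-.001,.001,-.1286]);x,y,z=f;print(f)
it=[(x,y,z,.0235,(0,0,255)),(x,y,z+.023,.0235,(0,0,255)),(x,y,z+.037,.015,(0,255,0)),(.5688,-.007,.048,.046,(255,0,0))]
b=overlay(e,it,[.569,-.007,.08],35,None,8)
a=overlay(d,it,[.569,-.007,.08],35,None,4)
cv2.imwrite("pics/cx.png",b);cv2.imwrite("pics/cxt.png",a)
E
python3 pv.py
```

```text
[ 0.5698 -0.0091  0.2054] [-0.0061  0.0112 -0.9999] [-0.09  0.42 -2.16]
[ 0.56875562 -0.00814645  0.07678572]
```

View pics/cx.png

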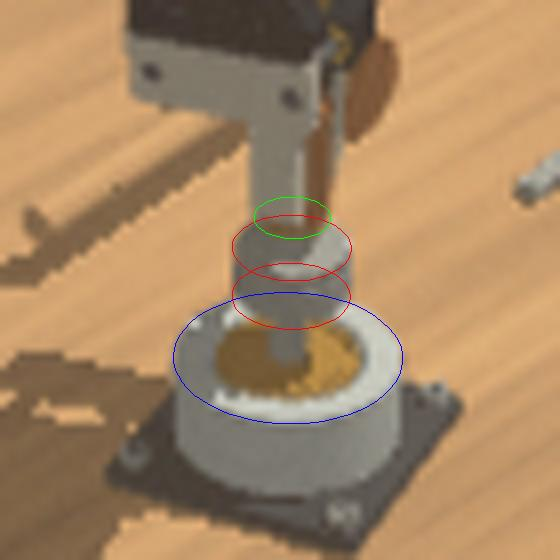

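View pics/cxt.png

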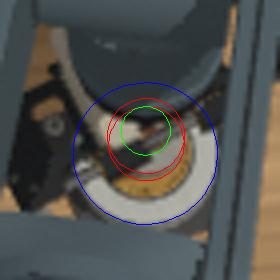

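Emit:
{"name": "servo_tool", "arguments": {"plan": [[[0,0.1,-0.2,0],[0,0,-0.4,0],[0,0,-0.5,0],[0,0,-0.5,0],[0,0,-0.4,0],[0,0,-0.3,0],[0,0,-0.2,0],[0,0,0,0],[0,0,0,0]]]}}

```text
time: 21.75
tool_pos: [0.5698, -0.008, 0.1788]
orientation: [[0.396, -0.006, 0.918], [-0.918, 0.011, 0.396], [-0.012, -1.0, -0.001]]
force: [-0.5, 0.9, -2.1]
opening: 0.316
```

```bash
python3 pv.py
```

```text
[ 0.5698 -0.008   0.1788] [-0.0057  0.0111 -0.9999] [-0.47  0.85 -2.11]
[ 0.568784   -0.00696426  0.05017803]
```

View pics/cx.png

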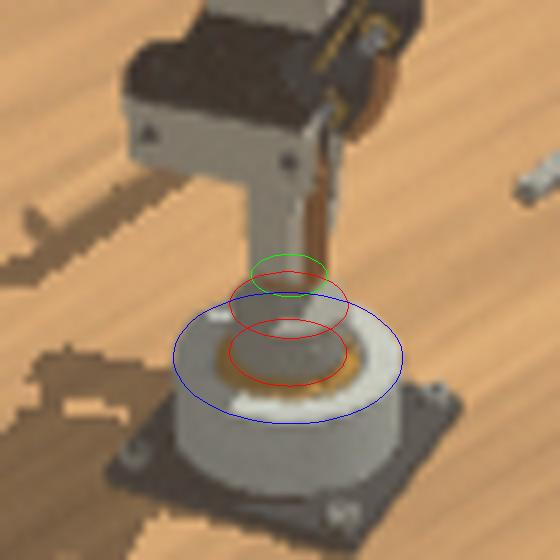

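Emit:
{"name": "servo_tool", "arguments": {"plan": [[[0,0,-0.1,0],[0,0,-0.1,0],[0,0,-0.1,0],[0,0,-0.1,0],[0,0,-0.1,0],[0,0,0,0]]]}}

```text
time: 22.6
tool_pos: [0.57, -0.008, 0.1743]
orientation: [[0.396, -0.005, 0.918], [-0.918, 0.011, 0.396], [-0.012, -1.0, 0.0]]
force: [-0.4, 0.2, 0.0]
opening: 0.314
```

Emit:
{"name": "servo_tool", "arguments": {"plan": [[[0,0,-0.1,0],[0,0,-0.1,0],[0,0,0,0]]]}}

```text
time: 22.98
tool_pos: [0.57, -0.0081, 0.1726]
orientation: [[0.396, -0.004, 0.918], [-0.918, 0.011, 0.396], [-0.012, -1.0, 0.0]]
force: [-1.3, -0.2, 0.7]
opening: 0.314
```

Emit:
{"name": "servo_tool", "arguments": {"plan": [[[0,0,-0.1,0],[0,0,-0.1,0],[0,0,0,0]]]}}

```text
time: 23.35
tool_pos: [0.57, -0.008, 0.1709]
orientation: [[0.396, -0.004, 0.918], [-0.918, 0.011, 0.396], [-0.011, -1.0, 0.0]]
force: [-1.4, 0.0, 2.5]
opening: 0.31
```

Emit:
{"name": "servo_tool", "arguments": {"plan": [[[0,0,-0.1,0],[0,0,-0.1,0],[0,0,0,0]]]}}

```text
time: 23.72
tool_pos: [0.57, -0.008, 0.1708]
orientation: [[0.396, -0.003, 0.918], [-0.918, 0.01, 0.396], [-0.011, -1.0, 0.001]]
force: [-2.7, 0.6, 1.6]
opening: 0.314
```

Emit:
{"name": "servo_tool", "arguments": {"plan": [[[0,0,-0.1,0],[0,0,0,0]]]}}

```text
time: 23.98
tool_pos: [0.57, -0.008, 0.1707]
orientation: [[0.396, -0.003, 0.918], [-0.918, 0.01, 0.396], [-0.01, -1.0, 0.001]]
force: [-2.7, 0.4, 2.5]
opening: 0.32
```

Emit:
{"name": "servo_tool", "arguments": {"plan": [[[0,0,-0.1,0]]]}}

```text
time: 24.1
tool_pos: [0.5701, -0.0079, 0.1703]
orientation: [[0.396, -0.002, 0.918], [-0.918, 0.01, 0.396], [-0.01, -1.0, 0.002]]
force: [-3.6, 1.2, 13.0]
opening: 0.317
```

Emit:
{"name": "servo_tool", "arguments": {"plan": [[[0,0,-0.2,0]]]}}

```text
time: 24.22
tool_pos: [0.5702, -0.0079, 0.1701]
orientation: [[0.396, -0.001, 0.918], [-0.918, 0.01, 0.396], [-0.01, -1.0, 0.003]]
force: [-7.2, 0.8, 22.5]
opening: 0.317
```

Emit:
{"name": "servo_tool", "arguments": {"plan": [[[-0.05,0,-0.2,0],[-0.05,0,-0.2,0]]]}}

```text
time: 24.48
tool_pos: [0.5697, -0.0078, 0.1702]
orientation: [[0.397, 0.002, 0.918], [-0.918, 0.009, 0.396], [-0.008, -1.0, 0.005]]
force: [-5.2, 1.3, 16.4]
opening: 0.314
```

Emit:
{"name": "servo_tool", "arguments": {"plan": [[[-0.04,0,-0.22,0],[-0.04,0,-0.22,0]]]}}

```text
time: 24.72
tool_pos: [0.5693, -0.0077, 0.1701]
orientation: [[0.397, 0.005, 0.918], [-0.918, 0.009, 0.397], [-0.006, -1.0, 0.008]]
force: [-6.7, 0.5, 19.0]
opening: 0.316
```

Emit:
{"name": "servo_tool", "arguments": {"plan": [[[-0.03,0,-0.24,0],[-0.03,0,-0.24,0]]]}}

```text
time: 24.98
tool_pos: [0.569, -0.0076, 0.1701]
orientation: [[0.397, 0.008, 0.918], [-0.918, 0.008, 0.397], [-0.004, -1.0, 0.01]]
force: [-7.6, 0.6, 21.6]
opening: 0.314
```

Emit:
{"name": "servo_tool", "arguments": {"plan": [[[-0.04,0,-0.24,0],[-0.04,0,-0.24,0],[-0.04,0,-0.24,0]]]}}

```text
time: 25.35
tool_pos: [0.5683, -0.0074, 0.1701]
orientation: [[0.398, 0.013, 0.917], [-0.918, 0.007, 0.398], [-0.001, -1.0, 0.014]]
force: [-6.8, 1.5, 20.9]
opening: 0.313
```

Emit:
{"name": "servo_tool", "arguments": {"plan": [[[-0.04,0,-0.24,0],[-0.04,0,-0.24,0],[-0.04,0,-0.24,0]]]}}

```text
time: 25.72
tool_pos: [0.5677, -0.0073, 0.1701]
orientation: [[0.398, 0.018, 0.917], [-0.917, 0.006, 0.398], [0.002, -1.0, 0.018]]
force: [-7.4, 1.7, 19.9]
opening: 0.315
```

Emit:
{"name": "servo_tool", "arguments": {"plan": [[[-0.1,0,-0.24,0],[-0.1,0,-0.24,0]]]}}

```text
time: 25.98
tool_pos: [0.5668, -0.0072, 0.1701]
orientation: [[0.398, 0.023, 0.917], [-0.917, 0.005, 0.398], [0.005, -1.0, 0.023]]
force: [-4.8, 1.7, 18.7]
opening: 0.317
```

```bash
python3 - <<'E'
from ov import *
s=arm.read_state();print(s["force"],s["moment"])
e=arm.get_image("side")
p=s["tool_pos"]
x,y=.5688,-.007
b=overlay(e,[(x,y,.048,.046,(255,0,0)),(x,y,.065,.0235,(0,0,255)),(x,y,.079,.015,(0,255,0)),(x,y,.131,.015,(0,255,0))],[.569,-.007,.08],35,"pics/pr.png",8)
E
```

```text
[-4.76938379  1.7014107  18.67561695] [ 0.33067874  1.43650076 -0.03308439]
```

View pics/pr.png

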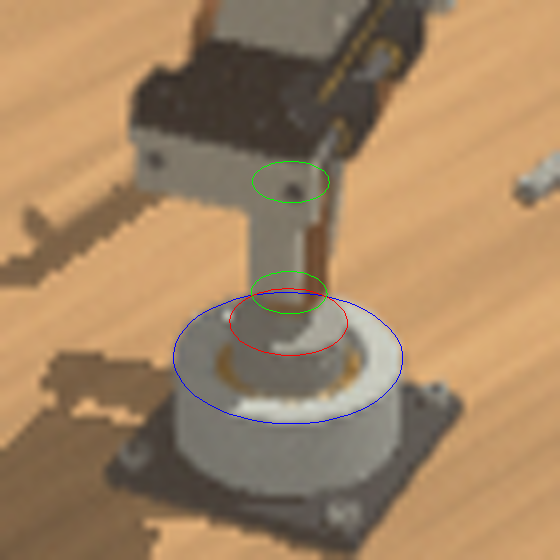

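Emit:
{"name": "servo_tool", "arguments": {"plan": [[[-0.14,-0.03,-0.25,0],[-0.14,-0.03,-0.25,0],[-0.14,-0.03,-0.25,0]]]}}

```text
time: 26.4
tool_pos: [0.5653, -0.0073, 0.1702]
orientation: [[0.398, 0.034, 0.917], [-0.917, 0.005, 0.398], [0.009, -0.999, 0.033]]
force: [-4.8, 2.4, 18.9]
opening: 0.315
```

```bash
python3 - <<'E'
from plant import arm
s=arm.read_state();print(s["force"],s["moment"],s["tool_pos"])
E
```

```text
[-4.79537812  2.36526178 18.90105804] [ 0.58659291  1.28330122 -0.05897561] [ 0.56531773 -0.00733641  0.17016383]
```

Emit:
{"name": "servo_tool", "arguments": {"plan": [[[0.05,0,0.1,0],[0.1,0,0.1,0],[0.1,0,0.1,0],[0,0,0.1,0],[0,0,0,0]]]}}

```text
time: 27.02
tool_pos: [0.5675, -0.0073, 0.1732]
orientation: [[0.398, 0.032, 0.917], [-0.917, 0.005, 0.398], [0.008, -0.999, 0.032]]
force: [-1.1, 0.2, 0.3]
opening: 0.316
```

```bash
python3 - <<'E'
from ov import *
s=arm.read_state();print(s["force"],s["moment"],s["tool_pos"])
e=arm.get_image("side")
x,y=.5688,-.007
b=overlay(e,[(x,y,.048,.046,(255,0,0)),(x,y,.069,.0235,(0,0,255))],[.569,-.007,.08],35,"pics/pr2.png",8)
E
```

```text
[-1.05107788  0.20615006  0.28087915] [ 0.033621    0.32592802 -0.00628179] [ 0.56747599 -0.0072612   0.1732394 ]
```

View pics/pr2.png

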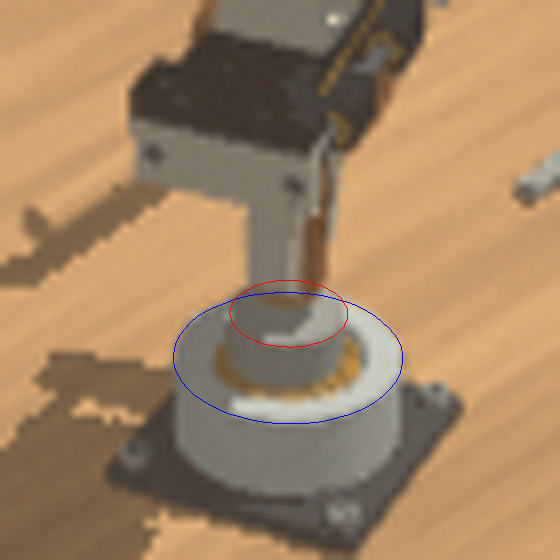

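```bash
python3 - <<'E'
from ov import *
e=grab("side","pics/s9.png")
x,y=.5688,-.007
b=overlay(e,[],[.569,-.007,.07],19,"pics/pr3.png",15)
E
```

```text
(no output)
```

View pics/pr3.png

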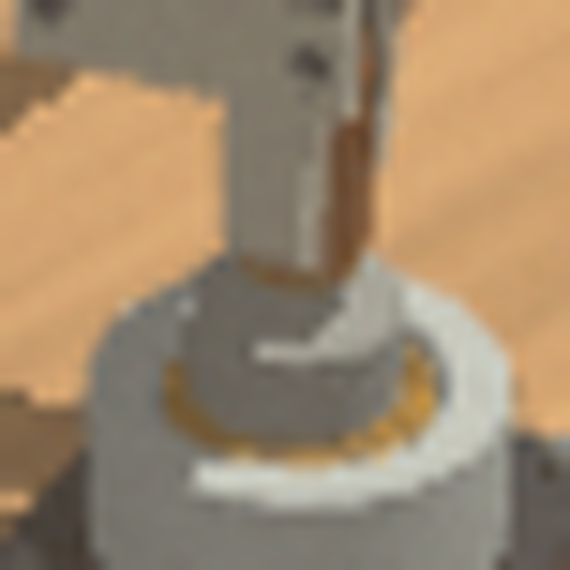

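Emit:
{"name": "servo_tool", "arguments": {"plan": [[[0,0,0,0],[0,0,0,0],[0,0,0,0],[0,0,0,0]]], "jaw": 65}}

```text
time: 27.62
tool_pos: [0.5686, -0.0075, 0.1737]
orientation: [[0.398, 0.035, 0.917], [-0.917, 0.005, 0.398], [0.009, -0.999, 0.034]]
force: [0.1, -0.8, 0.4]
opening: 0.646
```

```bash
python3 - <<'E'
from ov import *
s=arm.read_state();print(s["force"],s["moment"],s["tool_pos"])
d=grab("top","pics/t10.png")
e=grab("side","pics/s10.png")
b=overlay(e,[],[.569,-.007,.07],19,"pics/pr4.png",15)
E
```

```text
[ 0.10409494 -0.75897791  0.36282741] [-0.03729875  0.03861065  0.00886508] [ 0.56859887 -0.00745411  0.17368093]
```

View pics/pr4.png

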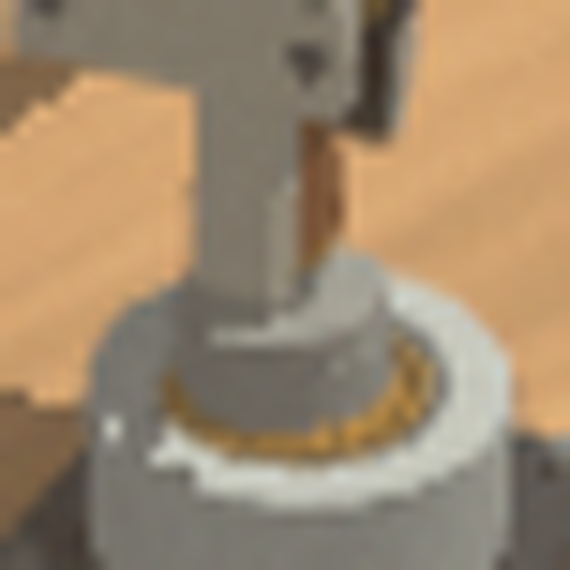

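Emit:
{"name": "servo_tool", "arguments": {"plan": [[[0,0,2,0],[0,0,4,0],[0,0,4,0],[0,0,0,0],[0,0,0,0]]]}}

```text
time: 28.35
tool_pos: [0.5674, -0.0072, 0.2751]
orientation: [[0.398, 0.032, 0.917], [-0.917, 0.006, 0.398], [0.008, -0.999, 0.032]]
force: [0.2, -0.2, 0.5]
opening: 0.65
```

```bash
cat > pw.py <<'E'
from ov import *
import sys
x,y=map(float,sys.argv[1:3])
d=grab("top","pics/t11.png")
e=grab("side","pics/s11.png")
it=[(x,y,.047,.0235,(0,0,255)),(x,y,.070,.0235,(0,0,255)),(x,y,.084,.015,(0,255,0)),(x,y,.136,.015,(0,255,0)),(.5688,-.007,.048,.046,(255,0,0))]
cv2.imwrite("pics/"+sys.argv[3],cv2.hconcat([overlay(d,it,[.569,-.007,.09],30,None,6),overlay(e,it,[.569,-.007,.09],30,None,6)]))
E
python3 pw.py .5688 -.007 pw1.png
```

```text
(no output)
```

View pics/pw1.png

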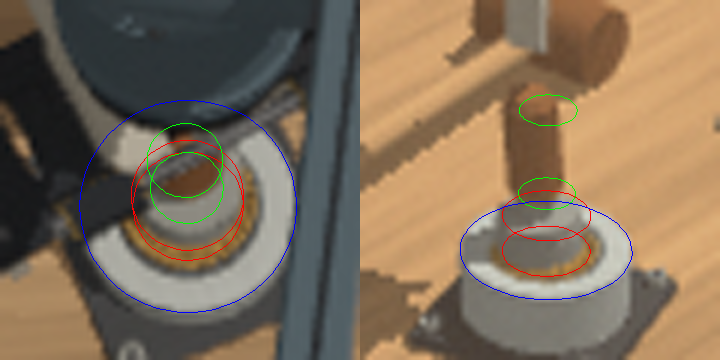

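Emit:
{"name": "servo_tool", "arguments": {"plan": [[[-5,0,0,0],[0,0,0,0],[0,0,0,0]]]}}

```text
time: 28.82
tool_pos: [0.5152, -0.0071, 0.2706]
orientation: [[0.398, 0.025, 0.917], [-0.918, 0.007, 0.398], [0.003, -1.0, 0.026]]
force: [0.4, -0.3, 0.4]
opening: 0.648
```

Emit:
{"name": "servo_tool", "arguments": {"plan": [[[0,0,5,0],[0,0,0,0],[0,0,0,0]]]}}

```text
time: 29.2
tool_pos: [0.5171, -0.0073, 0.3201]
orientation: [[0.398, 0.023, 0.917], [-0.918, 0.008, 0.397], [0.002, -1.0, 0.024]]
force: [0.0, -0.2, -0.4]
opening: 0.651
```

Emit:
{"name": "servo_tool", "arguments": {"plan": [[[-6,0,0,0],[0,0,0,0],[-6,0,0,0],[0,0,0,0],[0,0,0,0]]]}}

```text
time: 29.82
tool_pos: [0.3973, -0.0077, 0.314]
orientation: [[0.397, 0.013, 0.918], [-0.918, 0.011, 0.397], [-0.005, -1.0, 0.017]]
force: [-0.0, -0.7, -0.6]
opening: 0.65
```

Emit:
{"name": "servo_tool", "arguments": {"plan": [[[0.5,0,0,0],[1,0,-0.4,0],[1.5,0,-0.8,0],[2,0,-0.8,0],[2,0,-0.8,0],[2,0,-0.8,0],[1.5,0,-0.4,0],[1.2,0,0,0],[0.8,0,0,0],[0.5,0,0,0],[0.2,0,0,0],[0,0,0,0]]]}}

```text
time: 31.32
tool_pos: [0.5433, -0.008, 0.2693]
orientation: [[0.398, 0.014, 0.917], [-0.917, 0.011, 0.398], [-0.004, -1.0, 0.017]]
force: [-0.0, -0.7, -0.3]
opening: 0.656
```

Emit:
{"name": "servo_tool", "arguments": {"plan": [[[-6.2,0,0.3,0],[0,0,0,0],[-6.2,0,0.3,0],[0,0,0,0],[-6.2,0,0.3,0],[0,0,0,0],[0,0,0,0]]]}}

```text
time: 32.2
tool_pos: [0.3619, -0.0089, 0.2767]
orientation: [[0.397, 0.012, 0.918], [-0.918, 0.011, 0.397], [-0.005, -1.0, 0.016]]
force: [-0.3, -0.1, -0.2]
opening: 0.651
```

```bash
python3 pw.py .571 -.0055 pw2.png
```

```text
(no output)
```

View pics/pw2.png

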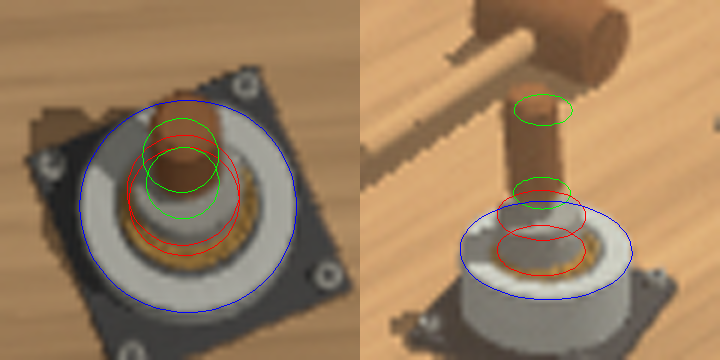

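Emit:
{"name": "servo_tool", "arguments": {"plan": [[[0.7,0,0,0],[1.4,0,0,0],[2.2,0,0,0],[2.8,0,0,0],[3,0.1,0,0],[3,0.1,0,0],[2.8,0,0,0],[2.2,0,0,0],[1.4,0,0,0],[0.8,0,0,0],[0.4,0,0,0],[0,0,0,0]]]}}

```text
time: 33.8
tool_pos: [0.5892, -0.0056, 0.271]
orientation: [[0.399, 0.011, 0.917], [-0.917, 0.012, 0.399], [-0.007, -1.0, 0.014]]
force: [-0.8, -0.2, -1.1]
opening: 0.647
```

Emit:
{"name": "servo_tool", "arguments": {"plan": [[[-0.7,-0.05,-0.5,0],[-0.6,-0.05,-1.2,0],[-0.3,0,-1.6,0],[0,0,-1.6,0],[0,0,-1.6,0],[0,0,-1.2,0],[0,0,-0.7,0],[0,0,-0.4,0],[0,0,-0.2,0],[0,0,0,0]]]}}

```text
time: 35.05
tool_pos: [0.5672, -0.0066, 0.1764]
orientation: [[0.398, 0.01, 0.917], [-0.917, 0.012, 0.398], [-0.007, -1.0, 0.013]]
force: [-0.8, 1.3, -1.1]
opening: 0.652
```

```bash
python3 pw.py .571 -.0055 pw3.png
```

```text
(no output)
```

View pics/pw3.png

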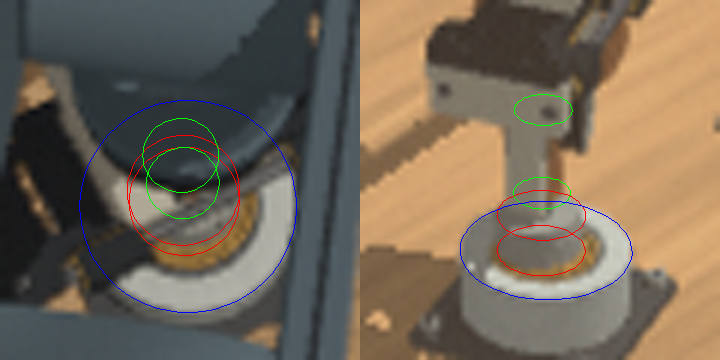

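Emit:
{"name": "servo_tool", "arguments": {"plan": [[[0.3,0,0,0],[0.4,0,0,0],[0,0,0,0]]]}}

```text
time: 35.52
tool_pos: [0.5753, -0.0067, 0.1773]
orientation: [[0.398, 0.012, 0.917], [-0.917, 0.011, 0.398], [-0.006, -1.0, 0.015]]
force: [1.0, -0.6, 1.1]
opening: 0.652
```

Emit:
{"name": "servo_tool", "arguments": {"plan": [[[0,0,0,0],[0,0,0,0],[0,0,0,0],[0,0,0,0],[0,0,0,0]]], "jaw": 0, "force": 40}}

```text
time: 36.15
tool_pos: [0.5753, -0.0066, 0.1773]
orientation: [[0.398, 0.011, 0.917], [-0.917, 0.011, 0.398], [-0.006, -1.0, 0.015]]
force: [-0.2, 1.0, 0.1]
opening: 0.316
```

Emit:
{"name": "servo_tool", "arguments": {"plan": [[[0,0,0.3,0],[0,0,0.7,0],[0,0,1.2,0],[0,0,1.4,0],[0,0,1.2,0],[-0.1,-1,0.6,0],[-0.2,-2,0.3,0],[-0.4,-3,0,0],[-0.5,-3.5,0,0],[-0.6,-3.5,0,0],[-0.6,-3.5,0,0],[-0.6,-3.2,0,0]]]}}

```text
time: 37.65
tool_pos: [0.5412, -0.2147, 0.2377]
orientation: [[0.4, 0.009, 0.917], [-0.917, 0.01, 0.399], [-0.006, -1.0, 0.012]]
force: [0.8, 0.1, -2.1]
opening: 0.318
```

Emit:
{"name": "servo_tool", "arguments": {"plan": [[[-0.4,-2.4,0,0],[-0.3,-1.6,0,0],[-0.2,-0.8,0,0],[0,-0.2,0,0],[0,0,0,0]]]}}

```text
time: 38.28
tool_pos: [0.5289, -0.2714, 0.2365]
orientation: [[0.394, 0.006, 0.919], [-0.919, 0.011, 0.394], [-0.008, -1.0, 0.01]]
force: [0.3, -0.2, -2.1]
opening: 0.315
```

```bash
cat > pp.py <<'E'
from ov import *
s=arm.read_state();p=s["tool_pos"];print(p.round(4),s["orientation"][:,1].round(4),s["force"].round(2))
d=grab("top","pics/tx.png");e=grab("side","pics/sx.png")
x,y=.5688,-.007
it=[(x,y,.048,.0265,(255,0,0)),(x,y,.047,.0245,(0,0,255)),(x,y,.059,.008,(0,0,255))]
a=overlay(d,it,[x,y,.048],25,None,8);b=overlay(e,it,[x,y,.048],25,None,8)
cv2.imwrite("pics/back.png",cv2.hconcat([a,b]))
it=[(.533,-.2665,.008,.045,(0,0,255))]
a=overlay(d,it,[.53,-.265,.04],33,None,6);b=overlay(e,it,[.53,-.265,.04],33,None,6)
cv2.imwrite("pics/pp.png",cv2.hconcat([a,b]))
E
python3 pp.py
```

```text
[ 0.5289 -0.2714  0.2365] [ 0.0064  0.0112 -0.9999] [ 0.27 -0.21 -2.14]
```

View pics/back.png

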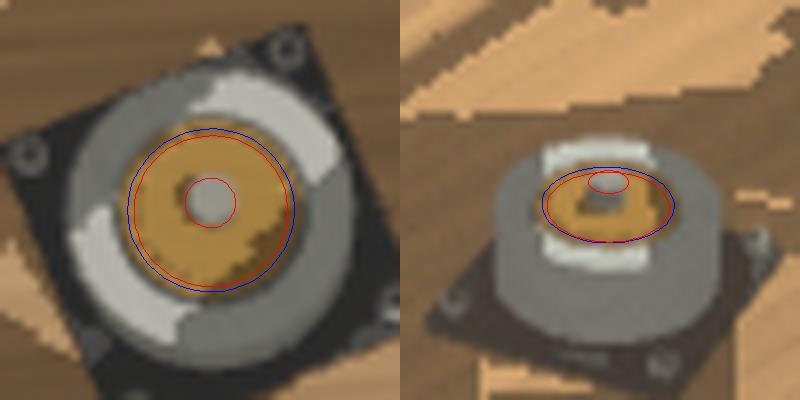

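View pics/pp.png

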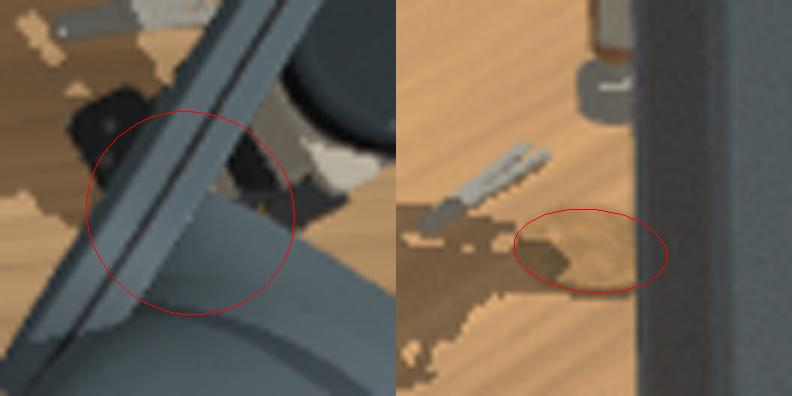

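Emit:
{"name": "servo_tool", "arguments": {"plan": [[[0.2,0.2,-0.5,0],[0.2,0.1,-1,0],[0,0,-1.6,0],[0,0,-1.8,0],[0,0,-1.6,0],[0,0,-1.1,0],[0,0,-0.7,0],[0,0,-0.4,0],[0,0,-0.2,0],[0,0,0,0]]]}}

```text
time: 39.62
tool_pos: [0.5337, -0.2658, 0.1436]
orientation: [[0.398, 0.006, 0.918], [-0.917, 0.011, 0.398], [-0.008, -1.0, 0.01]]
force: [-1.3, 0.6, -3.0]
opening: 0.316
```

```bash
python3 pp.py
```

```text
[ 0.5337 -0.2658  0.1436] [ 0.0064  0.0112 -0.9999] [-1.32  0.6  -3.04]
```

View pics/pp.png

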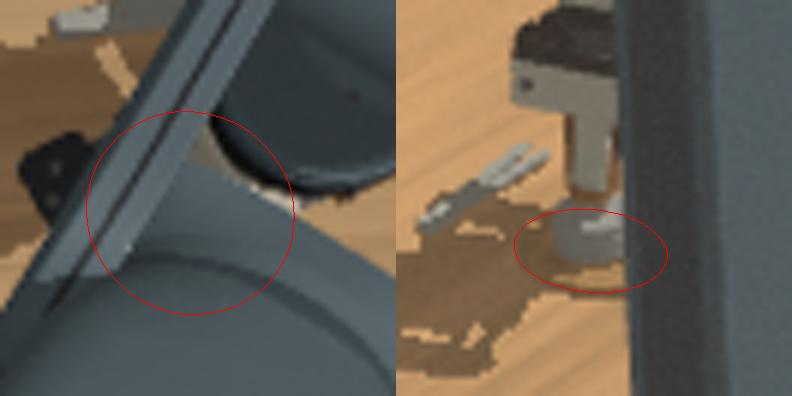

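Emit:
{"name": "servo_tool", "arguments": {"plan": [[[0,0,-0.15,0],[0,0,-0.1,0],[0,0,-0.1,0]]]}}

```text
time: 40.1
tool_pos: [0.5337, -0.2658, 0.1428]
orientation: [[0.398, 0.007, 0.917], [-0.917, 0.01, 0.398], [-0.007, -1.0, 0.011]]
force: [-2.0, 0.9, 6.1]
opening: 0.314
```

Emit:
{"name": "servo_tool", "arguments": {"plan": [[[0,0,-0.1,0]]]}}

```text
time: 40.22
tool_pos: [0.5337, -0.2658, 0.1428]
orientation: [[0.398, 0.007, 0.917], [-0.917, 0.01, 0.398], [-0.006, -1.0, 0.011]]
force: [-3.4, 2.3, 6.5]
opening: 0.316
```

Emit:
{"name": "servo_tool", "arguments": {"plan": [[[0,0,-0.1,0]]]}}

```text
time: 40.35
tool_pos: [0.5337, -0.2658, 0.1428]
orientation: [[0.398, 0.008, 0.917], [-0.917, 0.01, 0.398], [-0.006, -1.0, 0.011]]
force: [-2.7, 1.7, 7.1]
opening: 0.321
```

Emit:
{"name": "servo_tool", "arguments": {"plan": [[[0,0,0,0],[0,0,0,0],[0,0,0,0],[0,0,0,0]]], "jaw": 50}}

```text
time: 40.85
tool_pos: [0.5344, -0.2664, 0.1432]
orientation: [[0.398, 0.01, 0.917], [-0.917, 0.009, 0.398], [-0.004, -1.0, 0.012]]
force: [-0.8, -0.5, 0.2]
opening: 0.5
```

Emit:
{"name": "servo_tool", "arguments": {"plan": [[[0,0,-0.15,0],[0,0,-0.2,0],[0,0,-0.15,0],[0,0,0,0]]]}}

```text
time: 41.35
tool_pos: [0.5344, -0.2663, 0.1375]
orientation: [[0.398, 0.009, 0.917], [-0.917, 0.009, 0.398], [-0.005, -1.0, 0.012]]
force: [0.1, -0.3, -0.7]
opening: 0.494
```

```bash
python3 pp.py
```

```text
[ 0.5344 -0.2663  0.1375] [ 0.0092  0.0089 -0.9999] [ 0.06 -0.28 -0.68]
```

View pics/pp.png

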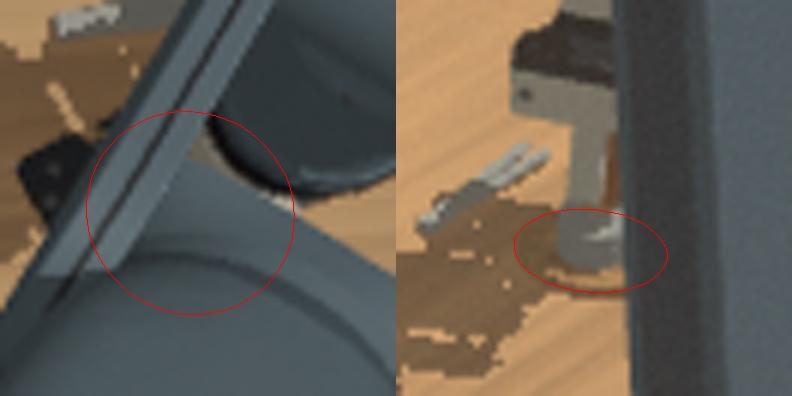

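Emit:
{"name": "servo_tool", "arguments": {"plan": [[[0,0,0,0],[0,0,0,0],[0,0,0,0],[0,0,0,0]]], "jaw": 0, "force": 55}}

```text
time: 41.95
tool_pos: [0.5343, -0.2661, 0.1377]
orientation: [[0.398, 0.009, 0.917], [-0.917, 0.009, 0.398], [-0.005, -1.0, 0.012]]
force: [-0.4, 0.1, -0.6]
opening: 0.316
```

Emit:
{"name": "servo_tool", "arguments": {"plan": [[[0,0,0.4,0],[0,0,0.9,0],[0,0,1.5,0],[0,0,1.8,0],[0,0,1.8,0],[0,0,1.3,0],[0,0,0.8,0],[0,0,0.4,0],[0,0,0,0]]]}}

```text
time: 43.08
tool_pos: [0.5339, -0.2659, 0.2331]
orientation: [[0.398, 0.01, 0.917], [-0.917, 0.009, 0.398], [-0.004, -1.0, 0.012]]
force: [-0.5, -1.3, -3.2]
opening: 0.316
```

Emit:
{"name": "servo_tool", "arguments": {"plan": [[[0.2,0.7,0,0],[0.5,1.5,0,0],[0.8,2.4,0,0],[1,3.2,0,0],[1.1,3.4,0,0],[1.2,3.4,0,0],[1.1,3.4,0,0],[1,3,0,0],[0.8,2.2,0,0],[0.5,1.4,0,0],[0.3,0.7,0,0],[0.1,0.2,0,0]]]}}

```text
time: 44.58
tool_pos: [0.62, 0.0084, 0.2275]
orientation: [[0.401, 0.0, 0.916], [-0.916, 0.015, 0.401], [-0.014, -1.0, 0.006]]
force: [-0.8, 0.1, -2.8]
opening: 0.313
```

Emit:
{"name": "servo_tool", "arguments": {"plan": [[[-5,0,0,0],[0,0,0,0],[0,0,0,0]]]}}

```text
time: 44.95
tool_pos: [0.5681, 0.0066, 0.2261]
orientation: [[0.399, -0.002, 0.917], [-0.917, 0.015, 0.399], [-0.015, -1.0, 0.004]]
force: [0.7, -0.2, -2.1]
opening: 0.314
```

Emit:
{"name": "servo_tool", "arguments": {"plan": [[[0,-0.3,-0.3,0],[0,-0.6,-0.6,0],[0,-0.4,-0.7,0],[0,-0.1,-0.4,0],[0,0,-0.2,0],[0,0,0,0]]]}}

```text
time: 45.7
tool_pos: [0.5702, -0.01, 0.2025]
orientation: [[0.397, -0.001, 0.918], [-0.918, 0.014, 0.397], [-0.014, -1.0, 0.005]]
force: [-0.2, -0.9, -2.6]
opening: 0.316
```

```bash
sed -i 's/\[-.001,.001,-.1286\]/[0,0,-.1297]/' pv.py; python3 pv.py
```

```text
[ 0.5702 -0.01    0.2025] [-0.0011  0.0144 -0.9999] [-0.24 -0.85 -2.6 ]
[ 0.57015437 -0.00996312  0.07276907]
```

View pics/cx.png

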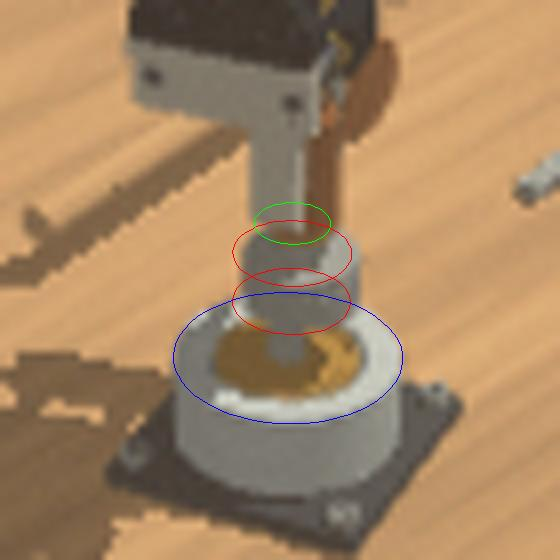

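View pics/cxt.png

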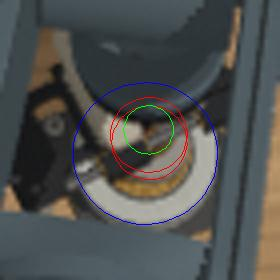

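Emit:
{"name": "servo_tool", "arguments": {"plan": [[[0,0.15,-0.3,0],[0,0.2,-0.5,0],[0,0.1,-0.5,0],[0,0,-0.5,0],[0,0,-0.3,0],[0,0,-0.1,0],[0,0,0,0]]]}}

```text
time: 46.68
tool_pos: [0.5703, -0.0047, 0.1794]
orientation: [[0.398, -0.0, 0.917], [-0.917, 0.014, 0.398], [-0.013, -1.0, 0.005]]
force: [0.0, -0.2, -1.8]
opening: 0.318
```

```bash
sed -i 's/\[0,0,-.1297\]/[-.0023,-.0014,-.1297]/' pv.py; python3 pv.py
```

```text
[ 0.5703 -0.0047  0.1794] [-3.000e-04  1.430e-02 -9.999e-01] [ 0.03 -0.21 -1.81]
[ 0.56797567 -0.00608489  0.04968266]
```

View pics/cx.png

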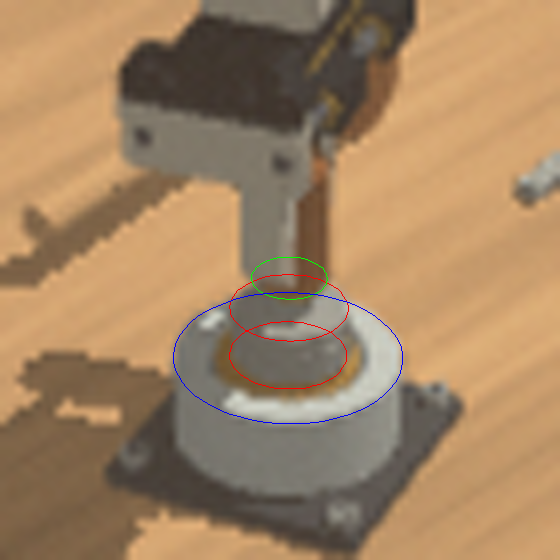

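Emit:
{"name": "servo_tool", "arguments": {"plan": [[[0,-0.08,-0.2,0],[0,0,-0.2,0],[0,0,-0.2,0],[0,0,-0.1,0]]]}}

```text
time: 47.28
tool_pos: [0.5708, -0.0057, 0.1733]
orientation: [[0.398, 0.002, 0.917], [-0.917, 0.014, 0.398], [-0.012, -1.0, 0.007]]
force: [-1.5, 0.1, 1.8]
opening: 0.315
```

Emit:
{"name": "servo_tool", "arguments": {"plan": [[[0,0,-0.15,0]]]}}

```text
time: 47.4
tool_pos: [0.5708, -0.0057, 0.1721]
orientation: [[0.398, 0.002, 0.917], [-0.917, 0.014, 0.398], [-0.012, -1.0, 0.007]]
force: [-1.9, 1.4, 2.1]
opening: 0.32
```

Emit:
{"name": "servo_tool", "arguments": {"plan": [[[-0.04,0,-0.18,0]]]}}

```text
time: 47.52
tool_pos: [0.5707, -0.0057, 0.1713]
orientation: [[0.398, 0.003, 0.917], [-0.917, 0.014, 0.398], [-0.011, -1.0, 0.008]]
force: [-4.3, 1.3, 15.7]
opening: 0.31
```

Emit:
{"name": "servo_tool", "arguments": {"plan": [[[-0.05,0,-0.2,0]]]}}

```text
time: 47.65
tool_pos: [0.5706, -0.0056, 0.1712]
orientation: [[0.398, 0.005, 0.917], [-0.917, 0.013, 0.398], [-0.01, -1.0, 0.01]]
force: [-5.5, 0.3, 17.8]
opening: 0.313
```

Emit:
{"name": "servo_tool", "arguments": {"plan": [[[-0.05,0,-0.23,0],[-0.05,0,-0.23,0]]]}}

```text
time: 47.9
tool_pos: [0.5702, -0.0055, 0.1712]
orientation: [[0.399, 0.009, 0.917], [-0.917, 0.012, 0.399], [-0.008, -1.0, 0.013]]
force: [-5.8, 2.0, 17.0]
opening: 0.315
```

Emit:
{"name": "servo_tool", "arguments": {"plan": [[[-0.02,0,-0.28,0],[-0.02,0,-0.28,0]]]}}

```text
time: 48.15
tool_pos: [0.5699, -0.0053, 0.1712]
orientation: [[0.399, 0.012, 0.917], [-0.917, 0.012, 0.399], [-0.006, -1.0, 0.015]]
force: [-7.2, 1.1, 22.3]
opening: 0.316
```

Emit:
{"name": "servo_tool", "arguments": {"plan": [[[-0.02,0,-0.27,0],[-0.02,0,-0.27,0],[-0.02,0,-0.27,0]]]}}

```text
time: 48.52
tool_pos: [0.5693, -0.0051, 0.1711]
orientation: [[0.4, 0.016, 0.916], [-0.916, 0.01, 0.4], [-0.003, -1.0, 0.019]]
force: [-7.0, 1.9, 20.0]
opening: 0.319
```

Emit:
{"name": "servo_tool", "arguments": {"plan": [[[-0.02,0,-0.27,0],[-0.02,0,-0.27,0],[-0.02,0,-0.27,0]]]}}

```text
time: 48.9
tool_pos: [0.5687, -0.0049, 0.1712]
orientation: [[0.401, 0.021, 0.916], [-0.916, 0.009, 0.401], [0.0, -1.0, 0.022]]
force: [-7.8, 1.4, 19.8]
opening: 0.315
```

Emit:
{"name": "servo_tool", "arguments": {"plan": [[[-0.02,0,-0.27,0],[-0.02,0,-0.27,0],[-0.02,0,-0.27,0]]]}}

```text
time: 49.28
tool_pos: [0.5681, -0.0047, 0.1711]
orientation: [[0.402, 0.025, 0.916], [-0.916, 0.007, 0.401], [0.003, -1.0, 0.026]]
force: [-7.2, 0.9, 19.8]
opening: 0.316
```

Emit:
{"name": "servo_tool", "arguments": {"plan": [[[-0.02,0,-0.27,0],[-0.02,0,-0.27,0],[-0.02,0,-0.27,0]]]}}

```text
time: 49.65
tool_pos: [0.5675, -0.0045, 0.1712]
orientation: [[0.402, 0.029, 0.915], [-0.916, 0.006, 0.402], [0.006, -1.0, 0.029]]
force: [-7.5, 0.7, 20.3]
opening: 0.318
```

Emit:
{"name": "servo_tool", "arguments": {"plan": [[[0,0,-0.27,0],[0,0,-0.27,0]]]}}

```text
time: 49.9
tool_pos: [0.5672, -0.0044, 0.1711]
orientation: [[0.403, 0.032, 0.915], [-0.915, 0.005, 0.403], [0.008, -0.999, 0.031]]
force: [-7.9, 0.7, 20.1]
opening: 0.316
```

```bash
python3 - <<'E'
from ov import *
e=grab("side","pics/s12.png");d=grab("top","pics/t12.png")
cv2.imwrite("pics/pr5.png",cv2.hconcat([overlay(e,[],[.569,-.007,.07],19,None,10),overlay(d,[],[.569,-.007,.07],19,None,10)]))
E
```

```text
(no output)
```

View pics/pr5.png

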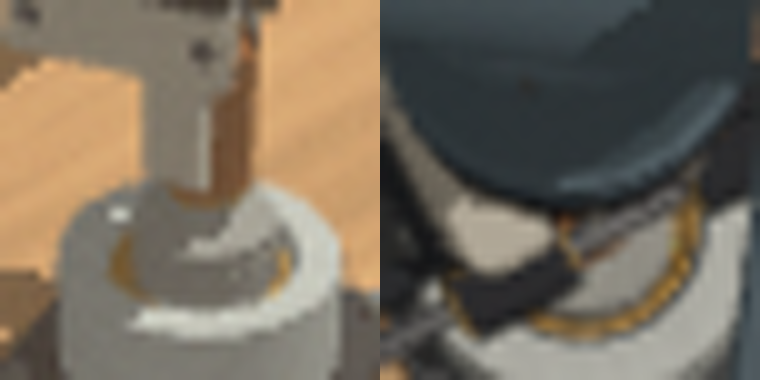

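Emit:
{"name": "servo_tool", "arguments": {"plan": [[[0.1,0,0.2,0],[0,0,0.2,0],[0,0,0.3,0],[0,0,0.6,0],[0,0,1,0],[0,0,1.4,0],[0,0,1.2,0],[0,0,0.8,0],[-0.1,-1,0.4,0],[-0.2,-2,0.1,0],[-0.3,-3,0,0],[-0.3,-3.3,0,0]]]}}

```text
time: 51.5
tool_pos: [0.5585, -0.0992, 0.2376]
orientation: [[0.407, 0.032, 0.913], [-0.914, 0.005, 0.407], [0.009, -0.999, 0.031]]
force: [0.8, -0.2, -2.7]
opening: 0.317
```

Emit:
{"name": "servo_tool", "arguments": {"plan": [[[-0.5,-3.5,0,0],[-0.5,-3.5,0,0],[-0.5,-3.3,0,0],[-0.4,-2.4,0,0],[-0.3,-1.6,0,0],[-0.2,-0.8,0,0],[0,-0.2,0,0],[0,0,0,0]]]}}

```text
time: 52.5
tool_pos: [0.5309, -0.2617, 0.2367]
orientation: [[0.403, 0.03, 0.915], [-0.915, 0.005, 0.403], [0.007, -1.0, 0.029]]
force: [-0.3, -0.1, -2.7]
opening: 0.315
```

```bash
python3 pp.py
```

```text
[ 0.5309 -0.2617  0.2367] [ 0.0297  0.0054 -0.9995] [-0.29 -0.14 -2.65]
```

View pics/back.png

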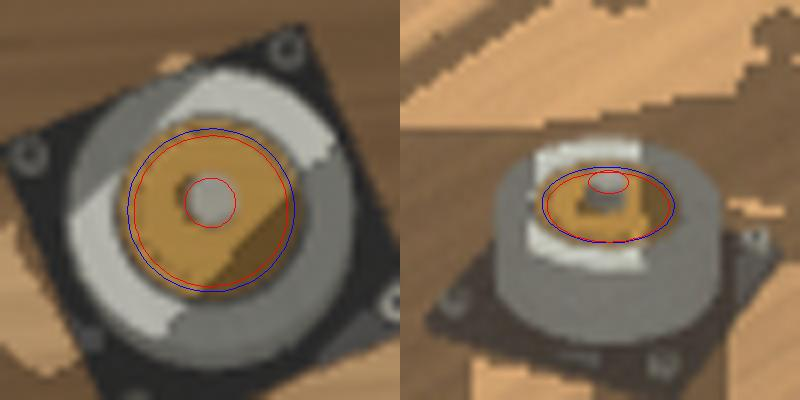

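View pics/pp.png

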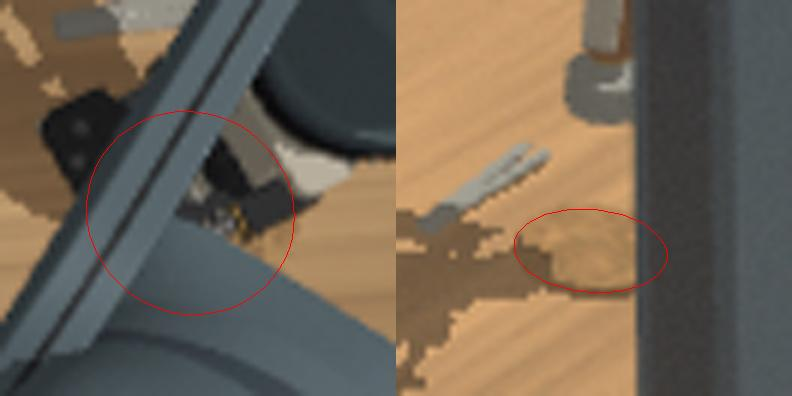

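Emit:
{"name": "servo_tool", "arguments": {"plan": [[[0,-0.2,-0.5,0],[0,-0.2,-1,0],[0,0,-1.6,0],[0,0,-1.8,0],[0,0,-1.6,0],[0,0,-1.1,0],[0,0,-0.7,0],[0,0,-0.4,0],[0,0,-0.2,0],[0,0,-0.1,0]]]}}

```text
time: 53.85
tool_pos: [0.5311, -0.264, 0.1398]
orientation: [[0.405, 0.029, 0.914], [-0.914, 0.006, 0.405], [0.006, -1.0, 0.029]]
force: [0.2, -0.4, -2.5]
opening: 0.313
```

Emit:
{"name": "servo_tool", "arguments": {"plan": [[[0,0,-0.15,0],[0,0,-0.15,0]]]}}

```text
time: 54.1
tool_pos: [0.5315, -0.2642, 0.1379]
orientation: [[0.405, 0.03, 0.914], [-0.914, 0.005, 0.405], [0.007, -1.0, 0.03]]
force: [-2.9, 1.9, 7.3]
opening: 0.313
```

Contact. Ease and release, then retreat upward.

Emit:
{"name": "servo_tool", "arguments": {"plan": [[[0,0,0,0],[0,0,0,0],[0,0,0,0],[0,0,0,0],[0,0,0,0]]], "jaw": 65}}

```text
time: 54.72
tool_pos: [0.5324, -0.2649, 0.1392]
orientation: [[0.405, 0.033, 0.914], [-0.914, 0.003, 0.405], [0.01, -0.999, 0.031]]
force: [0.6, 0.0, -0.2]
opening: 0.648
```

Emit:
{"name": "servo_tool", "arguments": {"plan": [[[0,0,0.3,0],[0,0,0.8,0],[0,0,1.5,0],[0,0,2,0],[0,0,2,0],[0,0,2,0],[0,0,1.5,0],[0,0,0.8,0],[-1,0,0.3,0],[-2,0,0,0],[-3,0,0,0],[-3,0,0,0]]]}}

```text
time: 56.22
tool_pos: [0.4392, -0.2641, 0.2589]
orientation: [[0.407, 0.033, 0.913], [-0.913, 0.003, 0.407], [0.011, -0.999, 0.032]]
force: [-0.2, -1.3, 0.5]
opening: 0.651
```

Emit:
{"name": "servo_tool", "arguments": {"plan": [[[-3,0,0,0],[-2,0,0,0],[-1,0,0,0],[0,0,0,0],[0,0,0,0]]]}}

```text
time: 56.85
tool_pos: [0.3736, -0.2624, 0.2568]
orientation: [[0.405, 0.03, 0.914], [-0.914, 0.007, 0.405], [0.006, -1.0, 0.03]]
force: [-0.3, 0.1, 0.0]
opening: 0.649
```

```bash
python3 pp.py
```

```text
[ 0.3736 -0.2624  0.2568] [ 0.0296  0.0065 -0.9995] [-0.31  0.12  0.03]
```

View pics/pp.png

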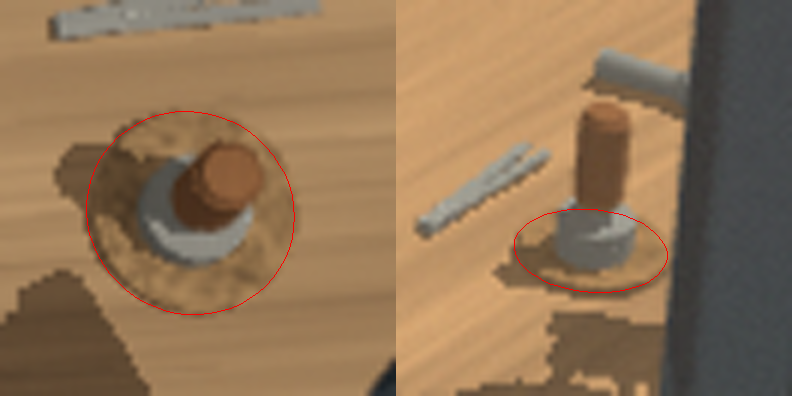

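View pics/tx.png

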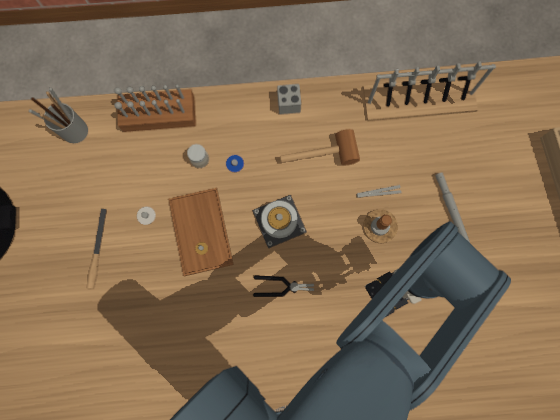

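View pics/back.png

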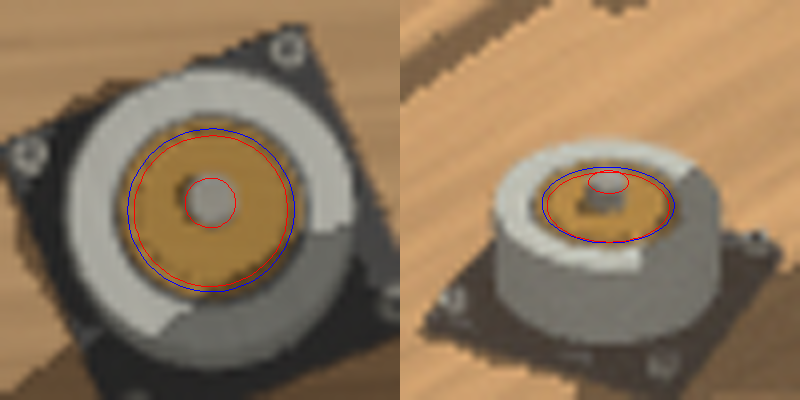

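```bash
python3 -c "
from plant import arm
print(arm.hand_in())"
```

```text
the job is handed in; nothing more can be done
None
```

The job is handed in at about 57 s of the 72 s. The larger back is seated in the shell and closed, and the pusher is back on its cork pad. The hand-in gave no verdict, so I can't say whether it was judged a pass.

**Seating:** I lifted the back by its boss and set it in the shell. The overlays from both cameras matched a centred, flat, boss-up back at each check after seating, including the last.

**First press:** The plate bottomed out after about 5 mm. While I held it, the tool crept to a tilt of about 0.03 rad under 5–8 N of sideways force. When I let go of the pusher, it stood leaning on the sprung plate. I took it back to the pad, gripped it again upright and re-centred it.

**Second press:** I held it for a little over two seconds. For the last 1.75 s the wrist read 20–22 N, or about 23 N on the die with the pusher's weight. The tool crept again, by about 0.02 rad from its angle at the grip, with about 7 N of sideways force. The picture taken under load showed the foot centred in the shell and looking level, but I could not measure the plate's tilt directly.

**Last checks:** The plate is up, with the back centred and flat in it. The pusher stands upright a few millimetres from the pad's centre. The spare and the tools and jar visible in the pictures look unmoved. The gripper is open and clear of everything, with the wrist force near zero.

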